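# Load the meter carriage and run it home into its catch

### The job

Clear the two brass ferrules out of the carriage's tray into the wooden parts box and stand every green meter case on the desk upright in the tray, while the carriage is still at the loading end of its slideway (the end nearest the robot). Then lift the steel stop bar out of the slideway, push the carriage along its centre line - it jams if pushed off-centre - to the far end until it is fully home behind its spring catch, and lay the stop bar across the bed of the slideway between the rails, close behind the carriage. Leave the aluminium bezel and the black spare knob where they are.

Things in the scene. Friction and masses are not known exactly. Their poses are not given: they have to be found in the camera images.
- track: fixed slideway: steel bed plate 350 x 240 mm, 6 mm thick, two aluminium rails 37 mm high along its x with 196 mm clear between their top lips. Origin under its centre, on the desk; its +x is the push direction, away from the robot; z up. Far end: two rubber end stops and between them a spring catch, two brass rollers at track x = +143 mm. Placed and turned afresh at each start
- carriage: loose aluminium carriage, 0.5 to 1 kg, captive between the rails under their lips; origin at the centre of its underside, 6 mm above the desk; +x is the push direction, y across. Its guide shoes are only 70 mm long and the rails grip: a push over about 30 mm off the centre line cocks it and it jams. Starts with its origin at track x = -70 to -60 mm; fully home, on the end stops, at +73 mm
- tray_floor (a point): centre of the carriage's tray floor, 6 mm above the carriage's origin; same axes. Floor 84 mm long in x, 166 mm wide in y, open above; sills along the front and rear rise 12 mm over it, cheeks at the two y ends 46 mm. Three cases fit only side by side along y with their 58 mm sides along x
- push_plate (a point): centre of the rear face of the carriage's flat upright push plate (170 mm wide in y, 46 mm tall), 90 mm behind the carriage's origin and 23 mm above its underside; same axes. A push here on the centre line takes 3 to 8 N, and 10 to 15 N while the catch is being spread
- front_knob (a point): upright round knob 24 mm across, 23 mm tall, on a tongue on the carriage's centre line, 85 mm ahead of its origin. It spreads the catch's rollers with the carriage's origin at about track x = +40 to +58 mm; beyond that the catch draws the carriage on to its home at +73 mm
- case0_mid (a point): green enamel meter case, a block 58 (its x) x 44 (its y) x 60 mm tall with a flat dial on top, 0.22 kg, standing upright on the desk; the point is its centre, 30 mm above its underside; z up. May be absent (two or three cases are present)
- case1_mid (a point): green enamel meter case, a block 58 (its x) x 44 (its y) x 60 mm tall with a flat dial on top, 0.22 kg, standing upright on the desk; the point is its centre, 30 mm above its underside; z up. May be absent (two or three cases are present)
- case2_mid (a point): green enamel meter case, a block 58 (its x) x 44 (its y) x 60 mm tall with a flat dial on top, 0.22 kg, standing upright on the desk; the point is its centre, 30 mm above its underside; z up. May be absent (two or three cases are present)
- stopbar_mid (a point): loose steel bar, 30 (its x) x 150 (its y) x 32 mm tall, 0.35 kg; the point is its centre, 16 mm above its underside. It starts lying across the slideway bed (6 mm above the desk) between the rails, in the way of the carriage, its centre at track x = +85 to +92 mm
- ferrule0_mid (a point): flanged brass ferrule, 0.18 kg: round flange 52 mm across and 10 mm tall, above it a round neck 34 mm across, 50 mm tall in all; starts standing in the carriage's tray, 37 to 50 mm to one side of its centre; the point is its centre, 25 mm above its underside
- ferrule1_mid (a point): flanged brass ferrule, 0.18 kg: round flange 52 mm across and 10 mm tall, above it a round neck 34 mm across, 50 mm tall in all; starts standing in the carriage's tray, 45 mm to one side of its centre; the point is its centre, 25 mm above its underside
- parts_box: fixed open wooden box, outside 140 (x) x 110 (y) x 30 mm tall, walls and floor 5 mm; origin under its centre, on the desk. Both ferrules fit standing side by side along x
- bezel: bystander: aluminium ring, 100 mm outside, 12 mm thick, lying flat; origin at the centre of its underside
- spare_knob: bystander: black flanged tuning knob, 72 mm across, 40 mm tall, standing on its flange; origin at the centre of its underside

How it is judged:
On the way, in this order (a step that is already met when the one before it is completed fails the run):
1. every case present stands released in the tray while the carriage is still at the loading end (x of case0_mid in the frame of carriage between -0.022 and 0.022 m and y of case0_mid in the frame of carriage between -0.07 and 0.07 m and z of case0_mid in the frame of carriage between 0.03 and 0.042 m and angle between each of case0_mid, case1_mid, case2_mid's own z axis and vertical below 0.12 rad and contact force between each of case0, case1, case2 and the fingers below 0.3 N and x of case1_mid in the frame of carriage between -0.022 and 0.022 m and y of case1_mid in the frame of carriage between -0.07 and 0.07 m and z of case1_mid in the frame of carriage between 0.03 and 0.042 m and x of case2_mid in the frame of carriage between -0.022 and 0.022 m and y of case2_mid in the frame of carriage between -0.07 and 0.07 m and z of case2_mid in the frame of carriage between 0.03 and 0.042 m and x of carriage in the frame of track below -0.035 m), for 0.2 s.
2. the carriage is home behind its catch (x of carriage in the frame of track above 0.066 m), for 0.2 s.
At the end, for the whole second after the job is handed in: Both ferrules in the parts box; all present cases upright (0.12 rad) in the tray, at rest; carriage within 7 mm of fully home; stop bar on the bed between the rails, across the track within 0.3 rad, within 35 mm of the centre line, at most 70 mm behind the push plate (x of case0_mid in the frame of carriage between -0.022 and 0.022 m and y of case0_mid in the frame of carriage between -0.07 and 0.07 m and z of case0_mid in the frame of carriage between 0.03 and 0.042 m and angle between each of case0_mid, case1_mid, case2_mid's own z axis and vertical below 0.12 rad and contact force between each of case0, case1, case2 and the fingers below 0.3 N and linear speed of each of case0, case1, case2, ferrule0, ferrule1, stopbar, carriage below 0.02 m/s and x of case1_mid in the frame of carriage between -0.022 and 0.022 m and y of case1_mid in the frame of carriage between -0.07 and 0.07 m and z of case1_mid in the frame of carriage between 0.03 and 0.042 m and x of case2_mid in the frame of carriage between -0.022 and 0.022 m and y of case2_mid in the frame of carriage between -0.07 and 0.07 m and z of case2_mid in the frame of carriage between 0.03 and 0.042 m and x of ferrule0_mid in the frame of parts_box between -0.06 and 0.06 m and y of ferrule0_mid in the frame of parts_box between -0.045 and 0.045 m and z of ferrule0_mid in the frame of parts_box between 0.01 and 0.042 m and x of ferrule1_mid in the frame of parts_box between -0.06 and 0.06 m and y of ferrule1_mid in the frame of parts_box between -0.045 and 0.045 m and z of ferrule1_mid in the frame of parts_box between 0.01 and 0.042 m and x of carriage in the frame of track above 0.066 m and x of stopbar_mid in the frame of carriage between -0.175 and -0.095 m and y of stopbar_mid in the frame of carriage between -0.035 and 0.035 m and z of stopbar_mid in the frame of track between 0.016 and 0.028 m and angle between the y axis of stopbar_mid and the y axis of track, either way round below 0.3 rad); the robot touches nothing.
It fails at once if the bezel is disturbed (moved over 30 mm) (distance of bezel from where it was at the start of the episode above 0.03 m).
It fails at once if the spare_knob is disturbed (moved over 30 mm) (distance of spare_knob from where it was at the start of the episode above 0.03 m).
Of case0, case1, case2 only 2 to 3 are there at a start; the rules pass over those that are not, and their reading is None.
At some moment in a run one of case0, case1, case2, stopbar may be knocked a few centimetres aside while the robot is not near it.
It also fails if it takes over 210 s, if anything falls off the work surface, if the arm or the gripper's body presses on something with over 40 N, if the wrist force passes 120 N, or if a joint passes its speed limit or range.

### The arm

A 7-joint arm with a two-finger parallel gripper is mounted at the origin on the work surface. World frame = base frame: x ahead of the robot, y to its left, z up, the work surface at z = 0. Lengths are in m, angles in rad, forces in N, time in s.
With the tool pointing down it reaches from about 0.4 to 0.875 m from the base axis. Payload 19.3 kg.
Tool frame: the origin (TCP) lies at the very end of the fingers, on their centre line; the grasp point (between the pads) lies 19 mm behind it; z points along the fingers, y is the direction in which the jaws open and shut (so a half turn about z gives the same grasp; the last joint's range is limited). The gripper opens to 85 mm and grips with 20 to 120 N. Pads are 22 mm wide; open, the fingers measure 114 mm over their backs; the gripper's body (76 mm by 85 mm) begins 54 mm behind the grasp point. The pads swing forward as they close: fully open they stand 13 mm farther back than shut.
Start: joints at [-1.172, 0.521, -0.036, 1.599, 0.021, 1.021, -0.113], TCP at [0.282, 0.558, 0.231] pointing down, gripper open.
Joint ranges: [-2.91, 2.91], [-0.3, 2.13], [-1.5, 1.42], [0.17, 2.43], [-1.26, 4.41], [0.16, 1.93], [-2.52, 2.52]. Speed limits (rad/s): [1.89, 1.89, 2.39, 2.39, 3.01, 3.01, 3.01].

### API

Orientations are given as a unit quaternion [w, x, y, z].
In Python, from bench import env gives the robot as it stands.
- The arm moves only by the tool move_arm, never from a script. Its arguments are lists of equal length, an entry for each row: "slide": the shift along the tool's x, y, z in mm, a list of three; "yaw": the turn about the tool's z in degrees; "gripper": the gripper's target within -1 to 1 (fully open at 1, half-way at 0, shut at -1). A call has 1 to 5 rows; each row shifts and turns the commanded pose from where the row before left it, along the tool's axes as they then stand; what a row does not reach is not made up. A row lasts 1/12 s, in which the tool goes at most 41.7 mm and 7.16 degrees, less where a joint would pass 70% of its speed; a pose out of reach is approached as far as the arm can. A call is refused whole if a number of a shift passes 41.7 or a number of a turn 7.16, either way. A call with a gripper value outside its range is refused whole. The fingers move at their own pace and stop on an object; "force" is the grip in N (left out, the last holds). Time passes only in rows, so rows that do not move let the fingers close. It gives the time, the measured TCP pose, the force and the opening at its end, in the units of the state.
- env.sense(): the state, without advancing time (a new reading comes with each control period).
- env.camera(name): name is "scene" or "top" or "wrist"; returns the picture (420x560x3 uint8, red, green, blue); there is no depth.
- env.calibration(name): a dict with "fx", "fy", "cx", "cy" (pixels), "world_from_camera" (4x4, takes a point from camera to world coordinates). Camera axes: x right, y up, looking along -z (the intrinsics and any distortion apply to the point x, -y, -z); pixel columns grow to the right and rows downward; lengths in m; the calibration is good to about 2 mm. A picture is of the moment at which its call begins: read the wrist's pose just before it. calibration takes no time and is no camera call; for the wrist camera it gives the pose at the moment of the call.
- env.job_done(): hands the job in, once; it reports no verdict.
The state is a dict: "time": time; "joint_positions": joint angles; "qd": joint speeds; "tau": joint torques, N m; "ee_pos": TCP position; "orientation": TCP orientation; "ft_force": force on the tool from outside, world axes, zero at the start; "torque": the same for the moment, N m; "width": finger opening in m.
Only numpy, scipy, OpenCV 4.12 (cv2) and the standard library are available. Lean on these libraries where they do the work, as an engineer would, in place of code of your own. Each camera call takes 0.05 s, during which the arm holds its last target. There are 200 camera calls.

## Working session

There is one attempt and no reset: what is moved stays moved. The work goes in short steps, Python scripts to look and compute and a tool call to move; the robot and the scene stay as the last step left them, time stands still between calls to the robot, and variables do not carry over. Pictures are saved under pics/ and viewed, about 12 in all and at most 16, crops included, and the job is handed in when it is done.

Besides the shell and the picture viewer there is one more tool, called after "Emit:" as name(argument=value, ...), one argument or row to a line, values as JSON. move_arm: Moves the arm, as the interface text tells. Its arguments: {"type":"object","properties":{"slide":{"type":"array","items":{"type":"array","items":{"type":"number"}}},"yaw":{"type":"array","items":{"type":"number"}},"gripper":{"type":"array","items":{"type":"number"}},"force":{"type":"number"}},"required":["slide","yaw","gripper"]}

```bash
ls; mkdir -p pics
python3 - <<'E'
from bench import env
import cv2
s=env.sense();print(s)
for n in("scene","top","wrist"):
    c=env.calibration(n);print(n,c)
    im=env.camera(n);cv2.imwrite(f"pics/{n}0.png",im[:,:,::-1])
E
```

```text
pics
{'time': 0.0, 'joint_positions': array([-1.17222419,  0.52202688, -0.03634369,  1.60005078,  0.02116401,
        1.02108075, -0.11277522]), 'qd': array([-0.00117471, -0.00095049,  0.00032474, -0.00155272, -0.0004728 ,
        0.00099304,  0.00019907]), 'tau': array([-4.96282773e-04, -9.27113056e+01,  1.97955854e+00, -3.69920647e+01,
        1.77525060e-02,  8.38729378e-03, -2.39742349e-05]), 'ee_pos': array([0.28222387, 0.55724698, 0.2307022 ]), 'orientation': array([-1.14614958e-04,  2.32240549e-01,  9.72658202e-01, -5.80092970e-04]), 'ft_force': array([0.17862071, 0.17776338, 0.58491756]), 'torque': array([ 0.05703894, -0.00856538, -0.00764195]), 'width': 0.08544876214007122}
scene {'fx': 457.14845864669144, 'fy': 457.14845864669144, 'cx': 274.6268132455264, 'cy': 216.229997036089, 'world_from_camera': array([[ 0.75551727, -0.4394625 ,  0.48586662,  1.18748847],
       [ 0.65498579,  0.49120111, -0.57420822, -0.69874526],
       [ 0.01368476,  0.75205995,  0.65895262,  0.85324326],
       [ 0.        ,  0.        ,  0.        ,  1.        ]])}
top {'fx': 456.2768949369884, 'fy': 456.2768949369884, 'cx': 282.3775887127844, 'cy': 206.01182221294474, 'world_from_camera': array([[-0.01912303,  0.98005569, -0.19780082,  0.30813168],
       [-0.99973114, -0.02133822, -0.00907352,  0.0147919 ],
       [-0.01311327,  0.19757412,  0.98020024,  1.41975977],
       [ 0.        ,  0.        ,  0.        ,  1.        ]])}
wrist {'fx': 307.75222044493, 'fy': 307.75222044493, 'cx': 277.33812848100905, 'cy': 212.8227624036806, 'world_from_camera': array([[ 0.45209458, -0.85677619, -0.24808276,  0.21931475],
       [ 0.89196888,  0.43381342,  0.12726914,  0.58930229],
       [-0.00141954, -0.27881979,  0.96034239,  0.37477823],
       [ 0.        ,  0.        ,  0.        ,  1.        ]])}
```

View pics/top0.png

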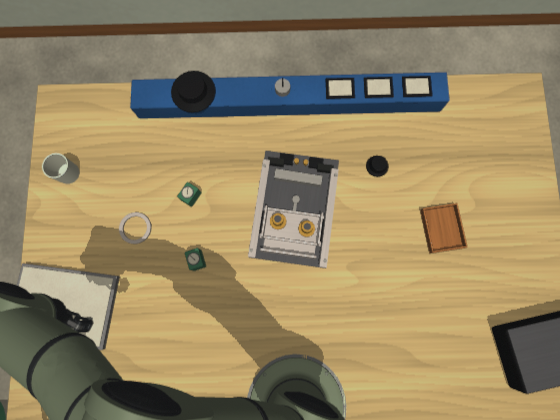

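View pics/scene0.png

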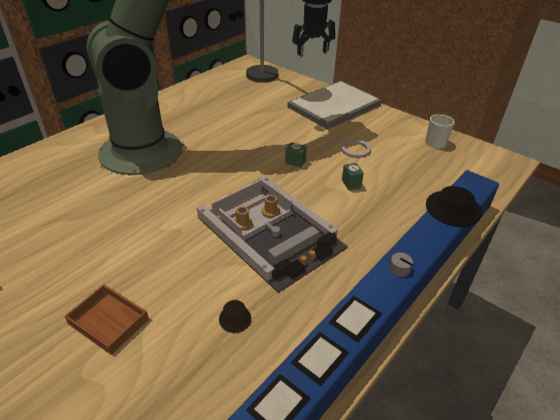

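```bash
cat > h.py <<'E'
import numpy as np, cv2
from bench import env
def ray(cal,px,z):
    T=cal["world_from_camera"];px=np.atleast_2d(np.array(px,float))
    d=np.c_[(px[:,0]-cal["cx"])/cal["fx"],-(px[:,1]-cal["cy"])/cal["fy"],-np.ones(len(px))]@T[:3,:3].T
    o=T[:3,3];return o+d*((z-o[2])/d[:,2])[:,None]
def shot(n,f=None):
    c=env.calibration(n);im=env.camera(n)[:,:,::-1].copy()
    if f:cv2.imwrite("pics/"+f,im)
    return c,im
def blobs(im,lo,hi,amin=30):
    h=cv2.cvtColor(im,cv2.COLOR_BGR2HSV);m=cv2.inRange(h,np.array(lo),np.array(hi))
    m=cv2.morphologyEx(m,cv2.MORPH_CLOSE,np.ones((5,5)))
    return [c for c in cv2.findContours(m,cv2.RETR_EXTERNAL,cv2.CHAIN_APPROX_NONE)[0] if cv2.contourArea(c)>amin],m
def pose():
    from scipy.spatial.transform import Rotation as R
    s=env.sense();q=s["orientation"];Rm=R.from_quat(np.r_[q[1:],q[0]]).as_matrix();return s,Rm
def yawof(Rm): # world heading (deg) of jaw axis (tool y), mod 180
    return np.degrees(np.arctan2(Rm[1,1],Rm[0,1]))
def go(x,y,z,jaw=None,p=None):
    """tool-frame shift (mm) from current pose (or p=(pos,R)) to x,y,z ; yaw to jaw heading"""
    s,Rm=pose();pos=s["ee_pos"]
    if p: pos,Rm=p
    d=Rm.T@(np.array([x,y,z])-pos)*1000
    w=None
    if jaw is not None:
        w=-((jaw-yawof(Rm)+90)%180-90)   # tool z points down: +yaw turns heading down
    return d.round(1),w
E
python3 - <<'E'
from h import *
im=cv2.imread("pics/top0.png");c=env.calibration("top")
for nm,lo,hi,z in[("green",(70,60,20),(95,255,140),.06),("brass",(12,120,120),(25,255,255),.06),("box",(5,110,60),(14,255,200),.03)]:
    for k in blobs(im,lo,hi)[0]:
        r=cv2.minAreaRect(k); print(nm,np.round(r[0]),np.round(r[1]),round(r[2]),ray(c,r[0],z)[0].round(3))
print(ray(c,[(265,152),(338,158),(325,268),(249,261)],.037).round(3))
print(ray(c,[(377,166),(135,228),(296,199)],.03).round(3))
big=cv2.resize(im[130:290,110:480],None,fx=2.1,fy=2.1,interpolation=2);cv2.imwrite("pics/crop0.png",big)
print(pose()[1].round(3))
E
```

```text
green [  2. 411.] [ 4. 16.] 0 [0.012 0.826 0.06 ]
green [194. 259.] [20. 16.] 74 [0.427 0.292 0.06 ]
green [189. 194.] [17. 18.] 36 [0.627 0.314 0.06 ]
brass [306. 228.] [15. 15.] 90 [ 0.512 -0.044  0.06 ]
brass [278. 220.] [15. 15.] 90 [0.538 0.043 0.06 ]
brass [445. 227.] [48. 36.] 78 [ 0.507 -0.459  0.06 ]
box [443. 228.] [47. 38.] 78 [ 0.51  -0.464  0.03 ]
box [279.  25.] [ 10. 559.] 89 [1.212 0.025 0.03 ]
[[ 0.763  0.079  0.037]
 [ 0.738 -0.151  0.037]
 [ 0.394 -0.097  0.037]
 [ 0.42   0.132  0.037]]
[[ 0.711 -0.273  0.03 ]
 [ 0.529  0.484  0.03 ]
 [ 0.61  -0.015  0.03 ]]
[[-0.892  0.452 -0.   ]
 [ 0.452  0.892 -0.001]
 [-0.    -0.001 -1.   ]]
```

View pics/wrist0.png

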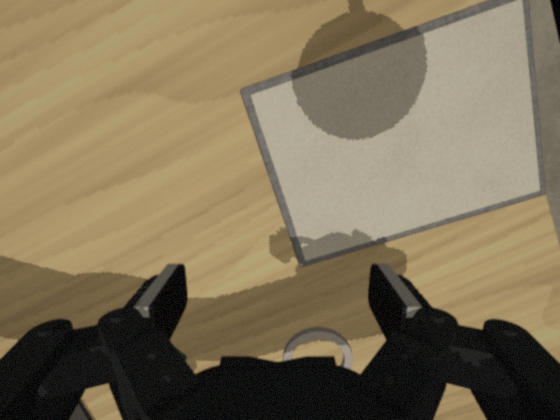

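```bash
cat >> h.py <<'E'
def plan(*wps,step=38.,tstep=6.5):
    """waypoints (x,y,z,jaw or None) from measured pose: print rows in calls of 5"""
    s,Rm=pose();pos=s["ee_pos"].copy();h=yawof(Rm);rows=[]
    for x,y,z,j in wps:
        w=0 if j is None else -((j-h+90)%180-90)
        D=np.array([x,y,z])-pos
        n=int(max(np.ceil(np.linalg.norm(D)*1000/step),np.ceil(abs(w)/tstep),1))
        dw=round(w/n,1)
        for i in range(n):
            a=np.radians(h);M=np.c_[[-np.sin(a),np.cos(a),0],[np.cos(a),np.sin(a),0],[0,0,-1]]
            t=np.array([x,y,z])-pos
            v=(M.T@(t/(n-i))*1000).round(0 if np.linalg.norm(D)>.05 else 1)
            pos=pos+M@v/1000;h-=dw;rows.append((v.tolist(),dw))
    print("from",s["ee_pos"].round(4),"jaw",round(yawof(Rm),1),"end",pos.round(4),round(h,1))
    for i in range(0,len(rows),5):
        b=rows[i:i+5];print([r[0] for r in b],[r[1] for r in b])
E
python3 -c "
from h import *
plan((.515,0,.2,-9))"
```

```text
from [0.2823 0.5574 0.2309] jaw 63.1 end [5.151e-01 2.000e-04 1.999e-01] -8.9
[[-29.0, -25.0, 2.0], [-31.0, -22.0, 2.0], [-32.0, -20.0, 2.0], [-34.0, -17.0, 2.0], [-35.0, -14.0, 2.0]] [np.float64(4.5), np.float64(4.5), np.float64(4.5), np.float64(4.5), np.float64(4.5)]
[[-36.0, -12.0, 2.0], [-37.0, -9.0, 2.0], [-37.0, -6.0, 2.0], [-37.0, -3.0, 2.0], [-38.0, 0.0, 2.0]] [np.float64(4.5), np.float64(4.5), np.float64(4.5), np.float64(4.5), np.float64(4.5)]
[[-37.0, 3.0, 2.0], [-37.0, 6.0, 2.0], [-37.0, 9.0, 2.0], [-36.0, 12.0, 2.0], [-35.0, 14.0, 1.0]] [np.float64(4.5), np.float64(4.5), np.float64(4.5), np.float64(4.5), np.float64(4.5)]
[[-33.0, 17.0, 2.0]] [np.float64(4.5)]
```

View pics/crop0.png

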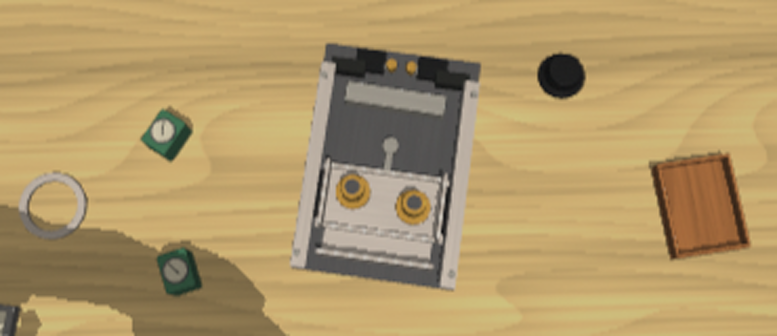

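The scene crop shows two cases, the track with its bar across the bed and two ferrules in the tray, plus the box on the right, knob at top right and bezel at left.

Emit:
move_arm(
  slide=[
    [-29,-25,2],
    [-31,-22,2],
    [-32,-20,2],
    [-34,-17,2],
    [-35,-14,2],
  ],
  yaw=[4.5,4.5,4.5,4.5,4.5],
  gripper=[1,1,1,1,1],
  force=40,
)

```text
time: 0.57
ee_pos: [0.3563, 0.3808, 0.2211]
orientation: [-0.0, 0.419, 0.908, -0.0]
ft_force: [2.3, 0.5, -0.5]
width: 0.0855
```

Emit:
move_arm(
  slide=[
    [-36,-12,2],
    [-37,-9,2],
    [-37,-6,2],
    [-37,-3,2],
    [-38,0,2],
  ],
  yaw=[4.5,4.5,4.5,4.5,4.5],
  gripper=[1,1,1,1,1],
)

```text
time: 0.98
ee_pos: [0.4283, 0.2067, 0.2113]
orientation: [-0.0, 0.588, 0.809, 0.0]
ft_force: [1.2, 1.1, 0.4]
width: 0.0854
```

Emit:
move_arm(
  slide=[
    [-37,3,2],
    [-37,6,2],
    [-37,9,2],
    [-36,12,2],
    [-35,14,1],
  ],
  yaw=[4.5,4.5,4.5,4.5,4.5],
  gripper=[1,1,1,1,1],
)

```text
time: 1.4
ee_pos: [0.5011, 0.0328, 0.2022]
orientation: [0.0, 0.735, 0.678, 0.0]
ft_force: [0.4, 0.8, -0.0]
width: 0.0853
```

Emit:
move_arm(
  slide=[
    [-33,17,2],
    [0,0,0],
    [0,0,0],
  ],
  yaw=[4.5,0,0],
  gripper=[1,1,1],
)

```text
time: 1.65
ee_pos: [0.5153, -0.0015, 0.2]
orientation: [0.0, 0.761, 0.649, -0.0]
ft_force: [-0.0, 1.2, -0.3]
width: 0.0855
```

Run:
```python
from h import *
print(pose()[0]["ee_pos"],yawof(pose()[1]))
c,im=shot("wrist","w1.png")
for k in blobs(im,(12,110,90),(28,255,255),200)[0]:
    r=cv2.minEnclosingCircle(k); print(np.round(r[0]),r[1],cv2.contourArea(k),ray(c,r[0],.062)[0].round(4))
```

```text
[ 0.51530315 -0.00153785  0.19999645] -9.068271701133598
[288. 232.] 26.51896095275879 1720.0 [ 0.5206 -0.0342  0.062 ]
[482. 203.] 13.015564918518066 310.5 [ 0.7062 -0.0342  0.062 ]
[488. 174.] 12.855060577392578 282.0 [ 0.7111 -0.0067  0.062 ]
[299. 144.] 24.94028091430664 1851.0 [0.5424 0.0472 0.062 ]
```

View pics/w1.png

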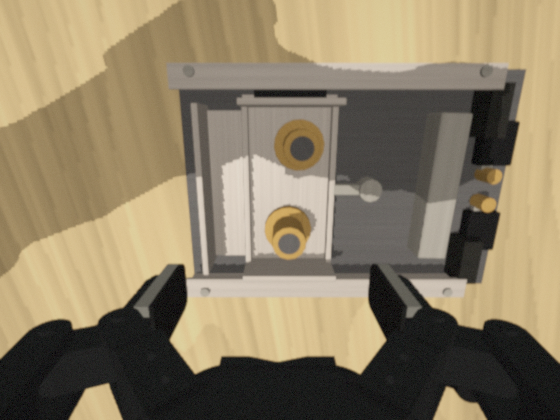

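Run:
```python
from h import *
c=env.calibration("wrist")
print(ray(c,[(302,148),(289,242)],.062).round(4))
S=ray(c,[(189,71),(487,71),(205,292),(448,292)],.037);print("screws",S.round(4),S.mean(0))
for a,b in((0,1),(2,3)): d=S[b]-S[a];print(np.linalg.norm(d),np.degrees(np.arctan2(d[1],d[0])))
print("width",np.linalg.norm((S[0]+S[1]-S[2]-S[3])/2))
print("bar",ray(c,[(431,113),(472,113),(415,258),(449,258)],.038).round(4))
print("knob/plate",ray(c,[(371,190),(193,103),(206,275)],.052).round(4))
print("cheek corners", ray(c,[(238,97),(346,97),(243,277),(335,277)],.058).round(4))
plan((.521,-.041,.1,-9),(.521,-.041,.033,None))
```

```text
[[ 0.5445  0.0454  0.062 ]
 [ 0.5199 -0.0424  0.062 ]]
screws [[ 0.453   0.1279  0.037 ]
 [ 0.7225  0.0856  0.037 ]
 [ 0.4173 -0.0974  0.037 ]
 [ 0.6869 -0.1393  0.037 ]] [ 0.56991736 -0.00580439  0.037     ]
0.2727353825583303 -8.93862466622019
0.27281823172426806 -8.848170542153909
width 0.22791055294368145
bar [[ 0.6708  0.0566  0.038 ]
 [ 0.7091  0.0506  0.038 ]
 [ 0.6512 -0.0913  0.038 ]
 [ 0.6875 -0.0969  0.038 ]]
knob/plate [[ 0.6058 -0.0053  0.052 ]
 [ 0.454   0.0989  0.052 ]
 [ 0.4281 -0.0697  0.052 ]]
cheek corners [[ 0.4954  0.097   0.058 ]
 [ 0.5885  0.0824  0.058 ]
 [ 0.4673 -0.0749  0.058 ]
 [ 0.561  -0.0895  0.058 ]]
from [5.15e-01 1.00e-04 2.00e-01] jaw -8.9 end [ 0.5207 -0.0413  0.033 ] -8.9
[[-13.0, 4.0, 33.0], [-13.0, 4.0, 34.0], [-14.0, 4.0, 33.0], [0.0, 0.0, 34.0], [0.0, 0.0, 33.0]] [np.float64(0.0), np.float64(0.0), np.float64(0.0), 0.0, 0.0]
```

Emit:
move_arm(
  slide=[
    [-13,4,33],
    [-13,4,34],
    [-14,4,33],
    [0,0,34],
    [0,0,33],
  ],
  yaw=[0,0,0,0,0],
  gripper=[1,1,1,0.6,0.6],
)

```text
time: 2.12
ee_pos: [0.5205, -0.0402, 0.0318]
orientation: [-0.0, 0.759, 0.651, 0.0]
ft_force: [1.0, -0.3, -0.6]
width: 0.0687
```

Emit:
move_arm(
  slide=[
    [0,0,0],
    [0,0,0],
    [0,0,0],
    [0,0,0],
    [0,0,0],
  ],
  yaw=[0,0,0,0,0],
  gripper=[-1,-1,-1,-1,-1],
)

```text
time: 2.53
ee_pos: [0.5218, -0.0405, 0.0351]
orientation: [0.001, 0.759, 0.651, 0.001]
ft_force: [-0.2, 0.1, -2.8]
width: 0.0329
```

Emit:
move_arm(
  slide=[
    [0,0,0],
    [0,0,0],
    [0,0,0],
    [0,0,-15],
    [0,0,-30],
  ],
  yaw=[0,0,0,0,0],
  gripper=[-1,-1,-1,-1,-1],
)

```text
time: 2.95
ee_pos: [0.5196, -0.0407, 0.0776]
orientation: [-0.001, 0.76, 0.651, -0.001]
ft_force: [-0.6, 0.4, -1.3]
width: 0.0329
```

Emit:
move_arm(
  slide=[
    [0,0,-30],
    [0,0,-30],
    [0,0,-20],
    [0,0,0],
  ],
  yaw=[0,0,0,0],
  gripper=[-1,-1,-1,-1],
)

```text
time: 3.28
ee_pos: [0.5227, -0.0409, 0.1628]
orientation: [0.002, 0.76, 0.65, 0.003]
ft_force: [1.4, 0.3, -1.3]
width: 0.0327
```

Run:
```python
from h import *
plan((.48,-.36,.16,-78))
```

```text
from [ 0.5227 -0.0409  0.1628] jaw -8.9 end [ 0.48   -0.3601  0.1598] -78.2
[[-29.0, 1.0, 0.0], [-29.0, 4.0, 0.0], [-28.0, 7.0, 0.0], [-28.0, 10.0, 0.0], [-26.0, 13.0, 0.0]] [np.float64(6.3), np.float64(6.3), np.float64(6.3), np.float64(6.3), np.float64(6.3)]
[[-25.0, 16.0, 0.0], [-23.0, 18.0, 1.0], [-21.0, 21.0, 0.0], [-18.0, 23.0, 1.0], [-15.0, 25.0, 0.0]] [np.float64(6.3), np.float64(6.3), np.float64(6.3), np.float64(6.3), np.float64(6.3)]
[[-13.0, 26.0, 1.0]] [np.float64(6.3)]
```

Emit:
move_arm(
  slide=[
    [-29,1,0],
    [-29,4,0],
    [-28,7,0],
    [-28,10,0],
    [-26,13,0],
  ],
  yaw=[6.3,6.3,6.3,6.3,6.3],
  gripper=[-1,-1,-1,-1,-1],
)

```text
time: 3.7
ee_pos: [0.5015, -0.1868, 0.1585]
orientation: [0.0, 0.909, 0.417, 0.0]
ft_force: [0.7, 0.8, -1.5]
width: 0.0331
```

Emit:
move_arm(
  slide=[
    [-25,16,0],
    [-23,18,0],
    [-21,21,0],
    [-18,23,0],
    [-15,25,0],
  ],
  yaw=[6.3,6.3,6.3,6.3,6.3],
  gripper=[-1,-1,-1,-1,-1],
)

```text
time: 4.12
ee_pos: [0.482, -0.3325, 0.1584]
orientation: [-0.0, 0.988, 0.155, 0.0]
ft_force: [0.8, -0.6, -1.5]
width: 0.0326
```

Emit:
move_arm(
  slide=[
    [-13,26,0],
    [0,0,0],
    [0,0,0],
  ],
  yaw=[6.3,0,0],
  gripper=[-1,-1,-1],
)

```text
time: 4.37
ee_pos: [0.4773, -0.3613, 0.1581]
orientation: [0.0, 0.995, 0.102, -0.0]
ft_force: [-0.4, 0.4, -2.1]
width: 0.0329
```

Run:
```python
from h import *
print(pose()[0]["ee_pos"],yawof(pose()[1]),pose()[0]["width"])
c,im=shot("wrist","w2.png")
for k in blobs(im,(3,110,50),(14,255,220),2000)[0]:
    r=cv2.minAreaRect(k);b=cv2.boxPoints(r); P=ray(c,b,.03);print(b.round(),P.round(3).tolist(),P.mean(0))
```

```text
[ 0.47729834 -0.36131414  0.15809015] -78.29512824887244 0.032920310583505946
[[327. 255.]
 [346.  99.]
 [480. 115.]
 [461. 272.]] [[0.437, -0.418, 0.03], [0.578, -0.399, 0.03], [0.588, -0.513, 0.03], [0.447, -0.551, 0.03]] [ 0.51242218 -0.47031067  0.03      ]
```

View pics/w2.png

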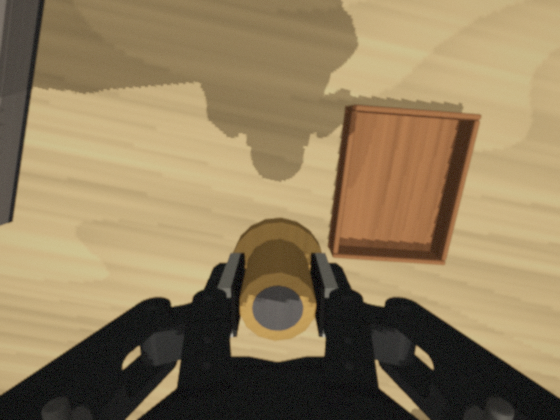

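Run:
```python
from h import *
c=env.calibration("wrist")
P=ray(c,[(350,105),(480,116),(445,264),(332,255)],.03);print(P.round(3),P.mean(0).round(4))
u=(P[0]+P[1]-P[2]-P[3])/2;print(np.linalg.norm(u),np.linalg.norm((P[0]+P[3]-P[1]-P[2])/2),np.degrees(np.arctan2(u[1],u[0])))
u/=np.linalg.norm(u);A=P.mean(0)+.03*u;B=P.mean(0)-.03*u;print(A,B)
j=np.degrees(np.arctan2(u[1],u[0]))-90
plan((*A[:2],.13,j),(*A[:2],.028,None))
```

```text
[[ 0.574 -0.402  0.03 ]
 [ 0.588 -0.511  0.03 ]
 [ 0.453 -0.531  0.03 ]
 [ 0.439 -0.422  0.03 ]] [ 0.5136 -0.4665  0.03  ]
0.13658927167537016 0.11033164097164354 8.323771119849429
[ 0.54327475 -0.46220047  0.03      ] [ 0.4839068  -0.47088648  0.03      ]
from [ 0.4779 -0.3599  0.158 ] jaw -78.1 end [ 0.5436 -0.4617  0.028 ] -81.7
[[11.0, 28.0, 7.0], [11.0, 28.0, 7.0], [12.0, 28.0, 7.0], [12.0, 28.0, 7.0], [-0.0, 0.0, 34.0]] [np.float64(0.9), np.float64(0.9), np.float64(0.9), np.float64(0.9), 0.0]
[[-0.0, 0.0, 34.0], [-0.0, 0.0, 34.0]] [0.0, 0.0]
```

Emit:
move_arm(
  slide=[
    [11,28,7],
    [11,28,7],
    [12,28,7],
    [12,28,7],
    [0,0,34],
  ],
  yaw=[0.9,0.9,0.9,0.9,0],
  gripper=[-1,-1,-1,-1,-1],
)

```text
time: 4.83
ee_pos: [0.5479, -0.4664, 0.0999]
orientation: [0.003, 0.997, 0.072, 0.003]
ft_force: [1.2, -2.2, -1.7]
width: 0.033
```

Emit:
move_arm(
  slide=[
    [0,0,34],
    [0,0,20],
    [0,0,13],
    [0,0,0],
    [0,0,0],
  ],
  yaw=[0,0,0,0,0],
  gripper=[-1,-1,-1,-1,-1],
)

```text
time: 5.25
ee_pos: [0.5443, -0.461, 0.0294]
orientation: [-0.0, 0.997, 0.073, 0.0]
ft_force: [0.0, 0.2, -1.2]
width: 0.0331
```

Emit:
move_arm(
  slide=[
    [0,0,0],
    [0,0,0],
    [0,0,0],
    [0,0,-10],
    [0,0,-30],
  ],
  yaw=[0,0,0,0,0],
  gripper=[0.15,0.15,0.15,0.15,0.15],
)

```text
time: 5.67
ee_pos: [0.5425, -0.4603, 0.067]
orientation: [-0.002, 0.997, 0.072, -0.002]
ft_force: [-0.4, 0.4, 0.5]
width: 0.0493
```

Emit:
move_arm(
  slide=[
    [0,0,-35],
    [0,0,-35],
    [0,0,-25],
    [0,0,0],
  ],
  yaw=[0,0,0,0],
  gripper=[0.15,0.15,0.15,0.5],
)

```text
time: 6.0
ee_pos: [0.5451, -0.4638, 0.1713]
orientation: [0.003, 0.997, 0.072, 0.003]
ft_force: [0.9, -0.4, 1.2]
width: 0.0595
```

Run:
```python
from h import *
plan((.544,.044,.16,-8.9),(.544,.044,.033,None))
```

```text
from [ 0.5451 -0.4638  0.1713] jaw -81.8 end [0.544  0.0438 0.0333] -9.0
[[5.0, -36.0, 1.0], [8.0, -35.0, 1.0], [12.0, -34.0, 1.0], [15.0, -33.0, 1.0], [17.0, -32.0, 1.0]] [np.float64(-5.2), np.float64(-5.2), np.float64(-5.2), np.float64(-5.2), np.float64(-5.2)]
[[20.0, -30.0, 1.0], [23.0, -28.0, 1.0], [26.0, -26.0, 1.0], [28.0, -24.0, 1.0], [30.0, -21.0, 0.0]] [np.float64(-5.2), np.float64(-5.2), np.float64(-5.2), np.float64(-5.2), np.float64(-5.2)]
[[31.0, -18.0, 1.0], [33.0, -15.0, 0.0], [34.0, -12.0, 1.0], [35.0, -9.0, 0.0], [0.0, -0.0, 32.0]] [np.float64(-5.2), np.float64(-5.2), np.float64(-5.2), np.float64(-5.2), 0.0]
[[0.0, -0.0, 32.0], [0.0, -0.0, 32.0], [0.0, -0.0, 31.0]] [0.0, 0.0, 0.0]
```

Emit:
move_arm(
  slide=[
    [5,-36,1],
    [8,-35,1],
    [12,-34,1],
    [15,-33,1],
    [17,-32,1],
  ],
  yaw=[-5.2,-5.2,-5.2,-5.2,-5.2],
  gripper=[0.6,0.6,0.6,0.6,0.6],
)

```text
time: 6.42
ee_pos: [0.5433, -0.2794, 0.16]
orientation: [0.0, 0.955, 0.297, 0.0]
ft_force: [1.1, -0.5, -0.5]
width: 0.0683
```

Emit:
move_arm(
  slide=[
    [20,-30,1],
    [23,-28,1],
    [26,-26,1],
    [28,-24,1],
    [30,-21,0],
  ],
  yaw=[-5.2,-5.2,-5.2,-5.2,-5.2],
  gripper=[0.8,0.8,0.8,0.8,0.8],
)

```text
time: 6.83
ee_pos: [0.5427, -0.0969, 0.156]
orientation: [0.0, 0.864, 0.504, 0.0]
ft_force: [1.4, -0.1, -0.7]
width: 0.0769
```

Emit:
move_arm(
  slide=[
    [31,-18,1],
    [33,-15,0],
    [34,-12,1],
    [35,-9,0],
    [0,0,0],
  ],
  yaw=[-5.2,-5.2,-5.2,-5.2,0],
  gripper=[1,1,1,1,1],
)

```text
time: 7.25
ee_pos: [0.5425, 0.0531, 0.1537]
orientation: [-0.001, 0.756, 0.655, 0.001]
ft_force: [-0.5, 1.1, 0.6]
width: 0.0853
```

Emit:
move_arm(
  slide=[
    [0,0,0],
  ],
  yaw=[0],
  gripper=[1],
)

```text
time: 7.33
ee_pos: [0.5427, 0.0476, 0.1539]
orientation: [-0.0, 0.759, 0.651, 0.001]
ft_force: [-0.6, -1.1, -0.1]
width: 0.0856
```

Run:
```python
from h import *
plan((.544,.044,.033,-8.9))
```

```text
from [0.5427 0.0476 0.1539] jaw -8.8 end [0.5442 0.0444 0.0329] -8.8
[[-1.0, 0.0, 30.0], [-1.0, 1.0, 30.0], [-1.0, 0.0, 30.0], [-0.0, 1.0, 31.0]] [np.float64(0.0), np.float64(0.0), np.float64(0.0), np.float64(0.0)]
```

Emit:
move_arm(
  slide=[
    [-1,0,30],
    [0,1,30],
    [0,0,30],
    [0,1,31],
    [0,0,0],
  ],
  yaw=[0,0,0,0,0],
  gripper=[1,1,1,0.6,0.6],
)

```text
time: 7.75
ee_pos: [0.5421, 0.0426, 0.0283]
orientation: [-0.001, 0.761, 0.649, -0.003]
ft_force: [-2.3, -1.1, -1.0]
width: 0.0685
```

Emit:
move_arm(
  slide=[
    [0,0,0],
    [0,0,0],
    [0,0,0],
    [0,0,0],
    [0,0,0],
  ],
  yaw=[0,0,0,0,0],
  gripper=[-1,-1,-1,-1,-1],
)

```text
time: 8.17
ee_pos: [0.5456, 0.0441, 0.0345]
orientation: [0.001, 0.76, 0.649, 0.001]
ft_force: [-0.6, -3.0, 6.2]
width: 0.0329
```

Emit:
move_arm(
  slide=[
    [0,0,0],
    [0,0,0],
    [0,0,-15],
    [0,0,-30],
    [0,0,-30],
  ],
  yaw=[0,0,0,0,0],
  gripper=[-1,-1,-1,-1,-1],
)

```text
time: 8.58
ee_pos: [0.5442, 0.0442, 0.1093]
orientation: [0.0, 0.76, 0.65, 0.0]
ft_force: [0.7, -0.1, -1.9]
width: 0.0326
```

Emit:
move_arm(
  slide=[
    [0,0,-30],
    [0,0,-30],
    [0,0,0],
    [0,0,0],
  ],
  yaw=[0,0,0,0],
  gripper=[-1,-1,-1,-1],
)

```text
time: 8.92
ee_pos: [0.5454, 0.0447, 0.17]
orientation: [0.001, 0.76, 0.65, 0.002]
ft_force: [-0.7, -0.2, -3.1]
width: 0.0327
```

Run:
```python
from h import *
print(env.sense()["width"]);plan((.484,-.471,.16,-81.7))
```

```text
0.03266141121840869
from [0.5454 0.0447 0.17  ] jaw -9.0 end [ 0.4836 -0.4709  0.16  ] -81.8
[[-37.0, 1.0, 1.0], [-37.0, 5.0, 1.0], [-36.0, 8.0, 1.0], [-35.0, 11.0, 1.0], [-34.0, 15.0, 1.0]] [np.float64(5.2), np.float64(5.2), np.float64(5.2), np.float64(5.2), np.float64(5.2)]
[[-33.0, 18.0, 1.0], [-31.0, 20.0, 1.0], [-29.0, 23.0, 0.0], [-27.0, 26.0, 1.0], [-24.0, 28.0, 0.0]] [np.float64(5.2), np.float64(5.2), np.float64(5.2), np.float64(5.2), np.float64(5.2)]
[[-22.0, 30.0, 1.0], [-19.0, 32.0, 0.0], [-16.0, 33.0, 1.0], [-13.0, 35.0, 0.0]] [np.float64(5.2), np.float64(5.2), np.float64(5.2), np.float64(5.2)]
```

Emit:
move_arm(
  slide=[
    [-37,1,1],
    [-37,5,1],
    [-36,8,1],
    [-35,11,1],
    [-34,15,1],
  ],
  yaw=[5.2,5.2,5.2,5.2,5.2],
  gripper=[-1,-1,-1,-1,-1],
)

```text
time: 9.33
ee_pos: [0.5217, -0.1408, 0.162]
orientation: [-0.0, 0.888, 0.46, -0.0]
ft_force: [1.0, 0.3, -1.5]
width: 0.0326
```

Emit:
move_arm(
  slide=[
    [-33,18,1],
    [-31,20,1],
    [-29,23,0],
    [-27,26,1],
    [-24,28,0],
  ],
  yaw=[5.2,5.2,5.2,5.2,5.2],
  gripper=[-1,-1,-1,-1,-1],
)

```text
time: 9.75
ee_pos: [0.4999, -0.3254, 0.1589]
orientation: [-0.0, 0.969, 0.249, -0.0]
ft_force: [1.3, 0.2, -1.9]
width: 0.0328
```

Emit:
move_arm(
  slide=[
    [-22,30,1],
    [-19,32,0],
    [-16,33,1],
    [-13,35,0],
    [0,0,0],
  ],
  yaw=[5.2,5.2,5.2,5.2,0],
  gripper=[-1,-1,-1,-1,-1],
)

```text
time: 10.17
ee_pos: [0.4788, -0.4779, 0.1569]
orientation: [0.002, 0.998, 0.066, -0.001]
ft_force: [-0.6, -1.2, -1.8]
width: 0.0332
```

Emit:
move_arm(
  slide=[
    [0,0,0],
    [0,0,0],
  ],
  yaw=[0,0],
  gripper=[-1,-1],
)

```text
time: 10.33
ee_pos: [0.4823, -0.4707, 0.1565]
orientation: [-0.001, 0.997, 0.072, -0.0]
ft_force: [-0.2, 0.3, -1.2]
width: 0.033
```

Run:
```python
from h import *
plan((.482,-.471,.029,-81.7));c,im=shot("wrist")
cv2.imwrite("pics/w3.png",im)
```

```text
from [ 0.4823 -0.4707  0.1565] jaw -81.8 end [ 0.4823 -0.4707  0.0285] -81.8
[[-0.0, 0.0, 32.0], [-0.0, 0.0, 32.0], [-0.0, 0.0, 32.0], [-0.0, 0.0, 32.0]] [np.float64(-0.0), np.float64(-0.0), np.float64(-0.0), np.float64(-0.0)]
```

View pics/w3.png

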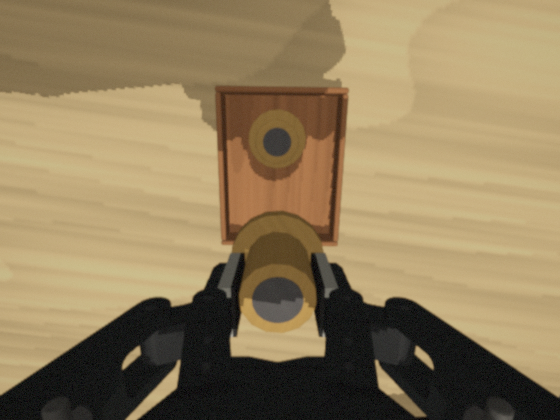

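Emit:
move_arm(
  slide=[
    [0,0,32],
    [0,0,32],
    [0,0,32],
    [0,0,20],
    [0,0,12],
  ],
  yaw=[0,0,0,0,0],
  gripper=[-1,-1,-1,-1,-1],
)

```text
time: 10.8
ee_pos: [0.4826, -0.4688, 0.0268]
orientation: [-0.001, 0.997, 0.073, -0.001]
ft_force: [-6.9, 24.9, 64.0]
width: 0.0326
```

Emit:
move_arm(
  slide=[
    [0,0,0],
    [0,0,0],
    [0,0,0],
    [0,0,0],
    [0,0,0],
  ],
  yaw=[0,0,0,0,0],
  gripper=[-1,0.15,0.15,0.15,0.15],
)

```text
time: 11.22
ee_pos: [0.4831, -0.4714, 0.0303]
orientation: [0.0, 0.997, 0.072, 0.001]
ft_force: [-0.3, 0.3, -0.1]
width: 0.0493
```

Emit:
move_arm(
  slide=[
    [0,0,-15],
    [0,0,-35],
    [0,0,-35],
    [0,0,-35],
    [0,0,-20],
  ],
  yaw=[0,0,0,0,0],
  gripper=[0.15,0.15,0.15,0.5,1],
)

```text
time: 11.63
ee_pos: [0.4829, -0.4723, 0.1747]
orientation: [0.002, 0.997, 0.072, 0.001]
ft_force: [0.2, 0.2, 1.0]
width: 0.0718
```

Run:
```python
from h import *
plan((.42,.22,.22,0))
```

```text
from [ 0.4829 -0.4723  0.1747] jaw -81.8 end [0.4201 0.2202 0.2197] -0.1
[[2.0, -37.0, -2.0], [5.0, -36.0, -2.0], [7.0, -36.0, -2.0], [10.0, -35.0, -2.0], [13.0, -34.0, -2.0]] [np.float64(-4.3), np.float64(-4.3), np.float64(-4.3), np.float64(-4.3), np.float64(-4.3)]
[[15.0, -33.0, -3.0], [18.0, -32.0, -2.0], [20.0, -31.0, -3.0], [22.0, -29.0, -2.0], [24.0, -27.0, -3.0]] [np.float64(-4.3), np.float64(-4.3), np.float64(-4.3), np.float64(-4.3), np.float64(-4.3)]
[[26.0, -25.0, -2.0], [28.0, -24.0, -3.0], [30.0, -21.0, -2.0], [31.0, -19.0, -3.0], [33.0, -17.0, -2.0]] [np.float64(-4.3), np.float64(-4.3), np.float64(-4.3), np.float64(-4.3), np.float64(-4.3)]
[[34.0, -14.0, -3.0], [35.0, -11.0, -2.0], [36.0, -9.0, -3.0], [36.0, -6.0, -2.0]] [np.float64(-4.3), np.float64(-4.3), np.float64(-4.3), np.float64(-4.3)]
```

Emit:
move_arm(
  slide=[
    [2,-37,-2],
    [5,-36,-2],
    [7,-36,-2],
    [10,-35,-2],
    [13,-34,-2],
  ],
  yaw=[-4.3,-4.3,-4.3,-4.3,-4.3],
  gripper=[1,1,1,1,1],
)

```text
time: 12.05
ee_pos: [0.466, -0.2876, 0.1806]
orientation: [0.0, 0.966, 0.258, 0.001]
ft_force: [1.3, -0.1, 1.2]
width: 0.0851
```

Emit:
move_arm(
  slide=[
    [15,-33,-3],
    [18,-32,-2],
    [20,-31,-3],
    [22,-29,-2],
    [24,-27,-3],
  ],
  yaw=[-4.3,-4.3,-4.3,-4.3,-4.3],
  gripper=[1,1,1,1,1],
)

```text
time: 12.47
ee_pos: [0.4493, -0.106, 0.1935]
orientation: [0.0, 0.901, 0.434, 0.001]
ft_force: [0.8, -0.6, 0.3]
width: 0.0852
```

Emit:
move_arm(
  slide=[
    [26,-25,-2],
    [28,-24,-3],
    [30,-21,-2],
    [31,-19,-3],
    [33,-17,-2],
  ],
  yaw=[-4.3,-4.3,-4.3,-4.3,-4.3],
  gripper=[1,1,1,1,1],
)

```text
time: 12.88
ee_pos: [0.432, 0.0762, 0.2058]
orientation: [0.0, 0.804, 0.594, 0.001]
ft_force: [1.2, 0.1, 0.3]
width: 0.0855
```

Emit:
move_arm(
  slide=[
    [34,-14,-3],
    [35,-11,-2],
    [36,-9,-3],
    [36,-6,-2],
    [0,0,0],
  ],
  yaw=[-4.3,-4.3,-4.3,-4.3,0],
  gripper=[1,1,1,1,1],
)

```text
time: 13.3
ee_pos: [0.4187, 0.2277, 0.2156]
orientation: [-0.001, 0.703, 0.711, 0.002]
ft_force: [-0.6, 0.6, -1.1]
width: 0.0854
```

Emit:
move_arm(
  slide=[
    [0,0,0],
    [0,0,0],
  ],
  yaw=[0,0],
  gripper=[1,1],
)

```text
time: 13.47
ee_pos: [0.4196, 0.2206, 0.215]
orientation: [0.0, 0.708, 0.706, 0.0]
ft_force: [-0.0, -0.2, -0.2]
width: 0.0853
```

Run:
```python
from h import *
print(pose()[0]["ee_pos"],yawof(pose()[1]))
c,im=shot("wrist","w4.png")
for k in blobs(im,(65,70,15),(95,255,160),300)[0]:
    r=cv2.minAreaRect(k); print(np.round(r[0]),np.round(r[1]),round(r[2]),ray(c,r[0],.06)[0].round(4))
```

```text
[0.41960689 0.2205932  0.21501105] -0.12344296325546475
[272. 123.] [45. 26.] 72 [0.4152 0.2918 0.06  ]
[304. 113.] [46. 30.] 71 [0.4441 0.3008 0.06  ]
[496.  93.] [76. 75.] 41 [0.6186 0.3168 0.06  ]
```

View pics/w4.png

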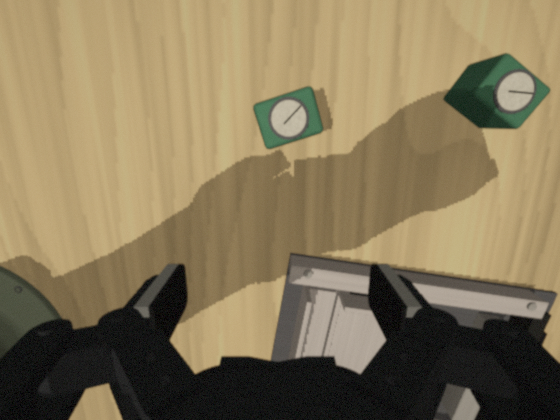

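Run:
```python
from h import *
c=env.calibration("wrist")
for Q in([(254,103),(312,87),(323,130),(267,148)],[(506,53),(549,92),(513,129),(480,84)]):
    P=ray(c,Q,.06);print(P.round(4).tolist(),P.mean(0).round(4))
    for i in range(4):
        d=P[(i+1)%4]-P[i];print(round(np.linalg.norm(d),4),round(np.degrees(np.arctan2(d[1],d[0])),1))
print(ray(c,[(289,118),(515,92)],.06).round(4))
P=ray(c,[(254,103),(312,87),(323,130),(267,148)],.06)
d=P[1]-P[0]+P[2]-P[3];j=np.degrees(np.arctan2(d[1],d[0]))
C=ray(c,[(289,118)],.06)[0]
plan((C[0],C[1],.1,j),(C[0],C[1],.028,None))
```

```text
[[0.3987, 0.3088, 0.06], [0.4515, 0.3223, 0.06], [0.4628, 0.2847, 0.06], [0.4101, 0.2683, 0.06]] [0.4308 0.296  0.06  ]
0.0544 14.3
0.0393 -73.2
0.0552 -162.7
0.0421 105.7
[[0.621, 0.3495, 0.06], [0.6665, 0.3173, 0.06], [0.6407, 0.285, 0.06], [0.6028, 0.3243, 0.06]] [0.6328 0.319  0.06  ]
0.0557 -35.2
0.0413 -128.6
0.0546 134.0
0.0311 54.1
[[0.4309 0.2956 0.06  ]
 [0.6357 0.3174 0.06  ]]
from [0.4197 0.2202 0.2149] jaw -0.2 end [0.4311 0.296  0.0279] 15.8
[[19.0, 3.0, 29.0], [19.0, 4.0, 29.0], [18.0, 5.0, 28.0], [18.0, 7.0, 29.0], [-0.0, -0.0, 36.0]] [np.float64(-4.0), np.float64(-4.0), np.float64(-4.0), np.float64(-4.0), 0.0]
[[-0.0, -0.0, 36.0]] [0.0]
```

Emit:
move_arm(
  slide=[
    [19,3,29],
    [19,4,29],
    [18,5,28],
    [18,7,29],
    [0,0,0],
  ],
  yaw=[-4,-4,-4,-4,0],
  gripper=[1,1,1,1,1],
)

```text
time: 13.93
ee_pos: [0.4295, 0.2979, 0.0949]
orientation: [-0.001, 0.6, 0.8, -0.002]
ft_force: [-2.4, -0.8, -0.2]
width: 0.0851
```

Emit:
move_arm(
  slide=[
    [0,0,36],
    [0,0,25],
    [0,0,11],
    [0,0,0],
  ],
  yaw=[0,0,0,0],
  gripper=[1,1,1,1],
)

```text
time: 14.27
ee_pos: [0.4304, 0.2952, 0.026]
orientation: [-0.0, 0.603, 0.798, -0.002]
ft_force: [-0.8, -0.1, -0.6]
width: 0.0855
```

Emit:
move_arm(
  slide=[
    [0,0,0],
    [0,0,0],
    [0,0,0],
    [0,0,0],
    [0,0,0],
  ],
  yaw=[0,0,0,0,0],
  gripper=[-1,-1,-1,-1,-1],
  force=60,
)

```text
time: 14.68
ee_pos: [0.4315, 0.2973, 0.0291]
orientation: [0.0, 0.602, 0.798, 0.001]
ft_force: [-0.9, -2.5, 11.5]
width: 0.057
```

Emit:
move_arm(
  slide=[
    [0,0,-15],
    [0,0,-30],
    [0,0,-35],
    [0,0,-35],
    [0,0,-25],
  ],
  yaw=[0,0,0,0,0],
  gripper=[-1,-1,-1,-1,-1],
)

```text
time: 15.1
ee_pos: [0.4313, 0.2972, 0.1713]
orientation: [0.0, 0.602, 0.798, 0.002]
ft_force: [0.9, 0.3, -1.8]
width: 0.0571
```

Run:
```python
from h import *
s,Rm=pose();print(s["width"])
c=env.calibration("wrist")
T=np.eye(4);T[:3,:3]=Rm;T[:3,3]=s["ee_pos"];X=np.linalg.inv(T)@c["world_from_camera"]
a=np.radians(-9.07);M=np.eye(4);M[:3,:3]=np.c_[[-np.sin(a),np.cos(a),0],[np.cos(a),np.sin(a),0],[0,0,-1]];M[:3,3]=[.5153,-.0015,.2]
c["world_from_camera"]=M@X
im=cv2.imread("pics/w1.png");g=cv2.cvtColor(im,6)
print("row195",g[195,185:350].tolist())
S=ray(c,[(189,71),(487,71),(205,292),(448,292)],.037);print(S.mean(0))
cc=S.mean(0)[:2];u=np.array([.988,-.1547]);v=np.array([.1547,.988])
for z,Q in((.024,[(246,190),(331,190)]),(.058,[(238,97),(346,97),(243,277),(335,277)]),(.052,[(193,103),(206,275)])):
    P=ray(c,Q,z)[:,:2]-cc;print(z,(P@u).round(4),(P@v).round(4))
plan((.533,.0405,.16,-8.9))
```

```text
0.05714586366342166
row195 [191, 186, 168, 135, 117, 116, 115, 111, 115, 115, 118, 132, 170, 202, 209, 207, 203, 189, 143, 102, 91, 90, 90, 85, 87, 90, 100, 123, 140, 141, 139, 141, 143, 139, 139, 139, 141, 149, 176, 207, 214, 214, 212, 211, 211, 209, 211, 212, 212, 212, 211, 211, 213, 215, 216, 212, 212, 212, 211, 207, 209, 209, 206, 191, 151, 126, 138, 147, 175, 205, 212, 211, 211, 212, 210, 208, 206, 208, 208, 209, 209, 209, 209, 209, 208, 207, 205, 207, 208, 210, 211, 209, 208, 208, 206, 205, 205, 207, 207, 207, 208, 207, 207, 208, 205, 205, 205, 202, 203, 203, 205, 204, 204, 203, 206, 209, 205, 205, 206, 205, 205, 203, 203, 204, 203, 206, 206, 206, 205, 204, 203, 203, 204, 202, 204, 206, 206, 204, 205, 204, 204, 190, 154, 156, 194, 202, 202, 198, 182, 137, 118, 122, 126, 127, 126, 126, 126, 123, 125, 126, 124, 125, 127, 123, 126]
[ 0.57031013 -0.00747588  0.037     ]
0.024 [-0.0885  0.0016] [0.0003 0.0001]
0.058 [-0.0893  0.0049 -0.0909  0.0039] [ 0.0903  0.09   -0.0839 -0.0841]
0.052 [-0.1305 -0.1305] [ 0.0858 -0.0846]
from [0.4313 0.2972 0.1713] jaw 15.9 end [0.5329 0.0409 0.1603] -8.9
[[-34.0, 3.0, 1.0], [-34.0, 5.0, 1.0], [-34.0, 7.0, 2.0], [-33.0, 9.0, 1.0], [-33.0, 11.0, 2.0]] [np.float64(3.1), np.float64(3.1), np.float64(3.1), np.float64(3.1), np.float64(3.1)]
[[-32.0, 13.0, 1.0], [-32.0, 14.0, 2.0], [-30.0, 16.0, 1.0]] [np.float64(3.1), np.float64(3.1), np.float64(3.1)]
```

Emit:
move_arm(
  slide=[
    [-34,3,1],
    [-34,5,1],
    [-34,7,2],
    [-33,9,1],
    [-33,11,2],
  ],
  yaw=[3.1,3.1,3.1,3.1,3.1],
  gripper=[-1,-1,-1,-1,-1],
)

```text
time: 15.52
ee_pos: [0.4943, 0.1355, 0.1618]
orientation: [0.0, 0.705, 0.709, 0.001]
ft_force: [0.6, 0.8, -2.2]
width: 0.0571
```

Emit:
move_arm(
  slide=[
    [-32,13,1],
    [-32,14,2],
    [-30,16,1],
    [0,0,0],
    [0,0,0],
  ],
  yaw=[3.1,3.1,3.1,0,0],
  gripper=[-1,-1,-1,-1,-1],
)

```text
time: 15.93
ee_pos: [0.533, 0.039, 0.1574]
orientation: [0.0, 0.761, 0.649, 0.001]
ft_force: [1.1, 1.1, -1.3]
width: 0.0572
```

Emit:
move_arm(
  slide=[
    [0,0,0],
  ],
  yaw=[0],
  gripper=[-1],
)

```text
time: 16.02
ee_pos: [0.5324, 0.0412, 0.1571]
orientation: [-0.0, 0.76, 0.65, 0.001]
ft_force: [-0.6, 0.6, -2.2]
width: 0.0568
```

Run:
```python
from h import *
plan((.534,.0407,.0425,-8.9))
```

```text
from [0.5324 0.0412 0.1571] jaw -8.9 end [0.5344 0.0409 0.0421] -8.9
[[-0.0, 0.0, 29.0], [-0.0, 1.0, 29.0], [-0.0, 0.0, 28.0], [-0.0, 1.0, 29.0]] [np.float64(0.0), np.float64(0.0), np.float64(0.0), np.float64(0.0)]
```

Emit:
move_arm(
  slide=[
    [0,0,35],
    [0,2,35],
    [0,0,22],
    [0,0,12],
    [0,0,7],
  ],
  yaw=[0,0,0,0,0],
  gripper=[-1,-1,-1,-1,-1],
)

```text
time: 16.43
ee_pos: [0.5338, 0.0415, 0.0444]
orientation: [-0.001, 0.759, 0.651, -0.0]
ft_force: [-0.5, -0.3, -2.8]
width: 0.0565
```

Emit:
move_arm(
  slide=[
    [0,0,2],
    [0,0,0],
    [0,0,0],
  ],
  yaw=[0,0,0],
  gripper=[-1,-1,-1],
)

```text
time: 16.68
ee_pos: [0.5351, 0.0409, 0.0445]
orientation: [0.0, 0.76, 0.65, 0.001]
ft_force: [0.5, 0.4, -2.9]
width: 0.057
```

Emit:
move_arm(
  slide=[
    [0,0,0],
    [0,0,0],
    [0,0,0],
    [0,0,-15],
    [0,0,-35],
  ],
  yaw=[0,0,0,0,0],
  gripper=[0.8,0.8,0.8,0.8,0.8],
)

```text
time: 17.1
ee_pos: [0.5326, 0.0404, 0.0913]
orientation: [-0.001, 0.76, 0.65, -0.002]
ft_force: [1.0, 0.1, 0.2]
width: 0.0768
```

Emit:
move_arm(
  slide=[
    [0,0,-40],
    [0,0,-40],
    [0,0,-40],
    [0,0,0],
    [0,0,0],
  ],
  yaw=[0,0,0,0,0],
  gripper=[1,1,1,1,1],
)

```text
time: 17.52
ee_pos: [0.5354, 0.0409, 0.2156]
orientation: [0.001, 0.76, 0.65, 0.002]
ft_force: [-0.7, 0.3, -0.6]
width: 0.0857
```

Run:
```python
from h import *
plan((.62,.24,.2,-39))
```

```text
from [0.5354 0.0409 0.2156] jaw -8.9 end [0.6198 0.2404 0.1996] -38.9
[[35.0, 9.0, 3.0], [36.0, 6.0, 3.0], [36.0, 3.0, 2.0], [36.0, -1.0, 3.0], [36.0, -4.0, 2.0]] [np.float64(5.0), np.float64(5.0), np.float64(5.0), np.float64(5.0), np.float64(5.0)]
[[35.0, -7.0, 3.0]] [np.float64(5.0)]
```

Emit:
move_arm(
  slide=[
    [35,9,3],
    [36,6,3],
    [36,3,2],
    [36,-1,3],
    [36,-4,2],
  ],
  yaw=[5,5,5,5,5],
  gripper=[1,1,1,1,1],
)

```text
time: 17.93
ee_pos: [0.605, 0.2087, 0.1989]
orientation: [-0.0, 0.883, 0.469, -0.001]
ft_force: [0.6, 0.5, 0.5]
width: 0.0859
```

Emit:
move_arm(
  slide=[
    [35,-7,3],
    [0,0,0],
    [0,0,0],
    [0,0,0],
  ],
  yaw=[5,0,0,0],
  gripper=[1,1,1,1],
)

```text
time: 18.27
ee_pos: [0.6184, 0.2394, 0.1961]
orientation: [0.0, 0.902, 0.432, -0.001]
ft_force: [-0.1, -0.3, 0.2]
width: 0.0854
```

Run:
```python
from h import *
print(pose()[0]["ee_pos"],yawof(pose()[1]))
c,im=shot("wrist","w5.png")
```

```text
[0.61838717 0.23942798 0.19606488] -38.84292239763413
```

View pics/w5.png

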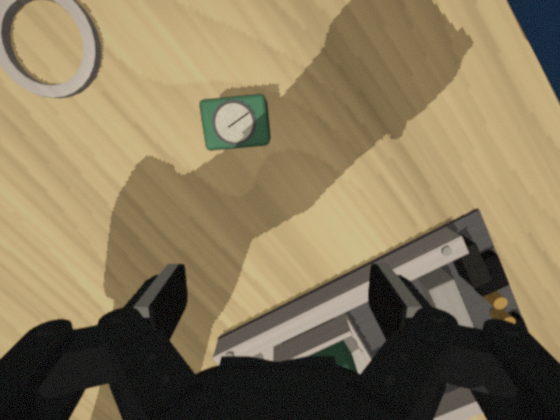

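Run:
```python
from h import *
c=env.calibration("wrist")
P=ray(c,[(200,100),(267,95),(270,146),(207,150)],.06);d=P[1]-P[0]+P[2]-P[3];j=np.degrees(np.arctan2(d[1],d[0]))
C=ray(c,[(235,122)],.06)[0];print(P.mean(0),C,j,np.linalg.norm(d)/2,np.linalg.norm(P[1]-P[2]))
plan((C[0],C[1],.1,j),(C[0],C[1],.028,None))
```

```text
[0.63483545 0.31653167 0.06      ] [0.63489059 0.31790666 0.06      ] -35.13371341475964 0.057138033936608254 0.04273130397855945
from [0.6186 0.2389 0.1966] jaw -38.9 end [0.6353 0.3182 0.0276] -35.3
[[18.0, -9.0, 24.0], [18.0, -9.0, 24.0], [18.0, -9.0, 24.0], [19.0, -8.0, 25.0], [-0.0, -0.0, 36.0]] [np.float64(-0.9), np.float64(-0.9), np.float64(-0.9), np.float64(-0.9), 0.0]
[[-0.0, -0.0, 36.0]] [0.0]
```

Emit:
move_arm(
  slide=[
    [18,-9,24],
    [18,-9,24],
    [18,-9,24],
    [19,-8,25],
    [0,0,0],
  ],
  yaw=[-0.9,-0.9,-0.9,-0.9,0],
  gripper=[1,1,1,1,1],
)

```text
time: 18.73
ee_pos: [0.6331, 0.3219, 0.095]
orientation: [-0.001, 0.887, 0.461, -0.003]
ft_force: [0.6, 0.7, -0.7]
width: 0.0854
```

Emit:
move_arm(
  slide=[
    [0,0,36],
    [0,0,25],
    [0,0,10],
    [0,0,0],
  ],
  yaw=[0,0,0,0],
  gripper=[1,1,1,1],
)

```text
time: 19.07
ee_pos: [0.6346, 0.3177, 0.0273]
orientation: [0.0, 0.888, 0.459, -0.002]
ft_force: [0.2, 0.1, 0.4]
width: 0.0853
```

Emit:
move_arm(
  slide=[
    [0,0,0],
    [0,0,0],
    [0,0,0],
    [0,0,0],
    [0,0,0],
  ],
  yaw=[0,0,0,0,0],
  gripper=[-1,-1,-1,-1,-1],
)

```text
time: 19.48
ee_pos: [0.6367, 0.3197, 0.0316]
orientation: [-0.0, 0.888, 0.46, 0.001]
ft_force: [-0.4, -1.1, 8.8]
width: 0.0571
```

Emit:
move_arm(
  slide=[
    [0,0,-15],
    [0,0,-30],
    [0,0,-35],
    [0,0,-35],
    [0,0,-30],
  ],
  yaw=[0,0,0,0,0],
  gripper=[-1,-1,-1,-1,-1],
)

```text
time: 19.9
ee_pos: [0.6359, 0.3192, 0.1787]
orientation: [-0.0, 0.888, 0.46, 0.001]
ft_force: [-0.5, 0.6, -2.5]
width: 0.0571
```

Run:
```python
from h import *
print(env.sense()["width"]);plan((.5216,-.0383,.17,-8.9))
```

```text
0.05710271069415919
from [0.6359 0.3192 0.1787] jaw -35.3 end [ 0.5217 -0.038   0.1697] -9.3
[[-36.0, 11.0, 1.0], [-36.0, 10.0, 1.0], [-37.0, 8.0, 1.0], [-37.0, 6.0, 1.0], [-37.0, 5.0, 1.0]] [np.float64(-2.6), np.float64(-2.6), np.float64(-2.6), np.float64(-2.6), np.float64(-2.6)]
[[-37.0, 3.0, 1.0], [-38.0, 1.0, 1.0], [-38.0, -0.0, 1.0], [-37.0, -2.0, 0.0], [-37.0, -4.0, 1.0]] [np.float64(-2.6), np.float64(-2.6), np.float64(-2.6), np.float64(-2.6), np.float64(-2.6)]
```

Emit:
move_arm(
  slide=[
    [-36,11,1],
    [-36,10,1],
    [-37,8,1],
    [-37,6,1],
    [-37,5,1],
  ],
  yaw=[-2.6,-2.6,-2.6,-2.6,-2.6],
  gripper=[-1,-1,-1,-1,-1],
)

```text
time: 20.32
ee_pos: [0.5776, 0.1391, 0.1711]
orientation: [0.0, 0.83, 0.558, 0.001]
ft_force: [0.5, -1.1, -2.3]
width: 0.0571
```

Emit:
move_arm(
  slide=[
    [-37,3,1],
    [-38,1,1],
    [-38,0,1],
    [-37,-2,0],
    [-37,-4,1],
  ],
  yaw=[-2.6,-2.6,-2.6,-2.6,-2.6],
  gripper=[-1,-1,-1,-1,-1],
)

```text
time: 20.73
ee_pos: [0.5209, -0.0396, 0.1671]
orientation: [0.001, 0.761, 0.648, 0.001]
ft_force: [0.9, -0.0, -2.0]
width: 0.0565
```

Emit:
move_arm(
  slide=[
    [0,0,0],
    [0,0,0],
    [0,0,0],
  ],
  yaw=[0,0,0],
  gripper=[-1,-1,-1],
)

```text
time: 20.98
ee_pos: [0.5219, -0.0377, 0.1665]
orientation: [0.0, 0.762, 0.647, 0.001]
ft_force: [-0.2, 0.8, -1.3]
width: 0.0568
```

Run:
```python
from h import *
plan((.5216,-.0383,.043,-8.9))
shot("wrist","w6.png")
```

```text
from [ 0.5219 -0.0377  0.1665] jaw -9.3 end [ 0.5217 -0.0387  0.0435] -8.9
[[-0.0, -0.0, 31.0], [-0.0, -0.0, 31.0], [-0.0, -0.0, 31.0], [-1.0, -0.0, 30.0]] [np.float64(-0.1), np.float64(-0.1), np.float64(-0.1), np.float64(-0.1)]
```

View pics/w6.png

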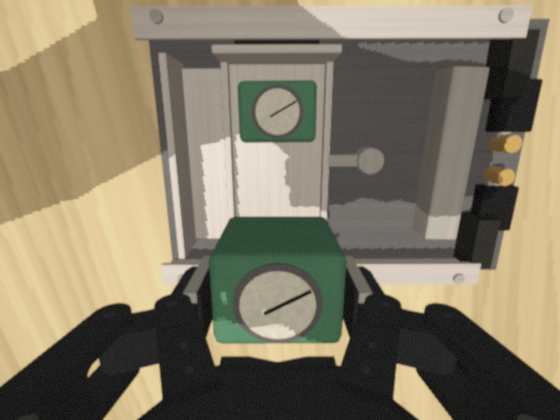

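Emit:
move_arm(
  slide=[
    [0,0,35],
    [0,0,35],
    [0,0,25],
    [0,0,14],
    [0,0,8],
  ],
  yaw=[0,0,0,0,0],
  gripper=[-1,-1,-1,-1,-1],
)

```text
time: 21.45
ee_pos: [0.521, -0.0367, 0.0466]
orientation: [-0.001, 0.761, 0.648, -0.001]
ft_force: [0.1, -0.3, -2.8]
width: 0.0572
```

Emit:
move_arm(
  slide=[
    [0,0,4],
    [0,0,2],
    [0,0,0],
    [0,0,0],
  ],
  yaw=[0,0,0,0],
  gripper=[-1,-1,-1,-1],
)

```text
time: 21.78
ee_pos: [0.5223, -0.0374, 0.0436]
orientation: [0.0, 0.762, 0.648, 0.001]
ft_force: [-1.1, 2.3, 7.2]
width: 0.0566
```

Emit:
move_arm(
  slide=[
    [0,0,0],
    [0,0,0],
    [0,0,0],
    [0,0,-15],
    [0,0,-35],
  ],
  yaw=[0,0,0,0,0],
  gripper=[0.8,0.8,0.8,0.8,0.8],
)

```text
time: 22.2
ee_pos: [0.5197, -0.0378, 0.0902]
orientation: [-0.002, 0.762, 0.648, -0.002]
ft_force: [-0.1, 0.3, -0.2]
width: 0.0768
```

Emit:
move_arm(
  slide=[
    [0,0,-40],
    [0,0,-40],
    [0,0,-30],
    [0,0,0],
    [0,0,0],
  ],
  yaw=[0,0,0,0,0],
  gripper=[1,1,1,1,1],
)

```text
time: 22.62
ee_pos: [0.5222, -0.0377, 0.2039]
orientation: [0.001, 0.762, 0.648, 0.001]
ft_force: [0.3, 0.4, -0.9]
width: 0.085
```

Run:
```python
from h import *
print(pose()[0]["ee_pos"]);shot("wrist","w7.png");shot("top","t7.png")
c=env.calibration("wrist");np.save("c7.npy",c["world_from_camera"])
```

```text
[ 0.52224169 -0.03767346  0.20392224]
```

View pics/w7.png

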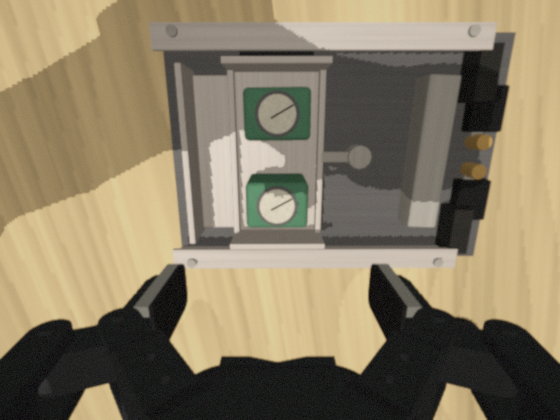

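Run:
```python
from h import *
c=env.calibration("wrist")
cc=np.array([.5703,-.0065]);u=np.array([.988,-.1547]);v=np.array([.1547,.988])
def L(n,Q,z): P=ray(c,Q,z)[:,:2];print(n,P.round(4).tolist(),"u",((P-cc)@u).round(4),"v",((P-cc)@v).round(4))
L("screws",[(172,31),(475,31),(192,262),(438,262)],.037)
L("barR",[(463,74),(440,228)],.038)
L("dials",[(277,114),(277,206)],.072)
L("rollers",[(478,142),(473,171)],.05)
L("knob",[(359,157)],.045)
L("plate top edges",[(176,63),(185,63),(190,243),(196,243)],.052)
im=cv2.imread("pics/t7.png");t=env.calibration("top")
for k in blobs(im,(70,60,20),(95,255,140))[0]:
    r=cv2.minAreaRect(k);print("green",r[0],ray(t,r[0],.07)[0].round(3))
B=np.array([.6835,-.0208]);plan((*B,.16,-8.9))
```

```text
screws [[0.4524, 0.1253], [0.7189, 0.0817], [0.4165, -0.097], [0.6826, -0.1402]] u [-0.1369  0.1331 -0.1379  0.1316] v [ 0.112   0.1101 -0.1132 -0.1147]
barR [[0.708, 0.0476], [0.6849, -0.1003]] u [0.1276 0.1277] v [ 0.0747 -0.075 ]
dials [[0.5334, 0.0396], [0.5204, -0.04]] u [-0.0436 -0.0441] v [ 0.0399 -0.0408]
rollers [[0.7153, -0.0148], [0.7111, -0.0417]] u [0.1446 0.1446] v [ 0.0143 -0.013 ]
knob [[0.6053, -0.0115]] u [0.0354] v [0.0005]
plate top edges [[0.4534, 0.0961], [0.4612, 0.0949], [0.4252, -0.0697], [0.4313, -0.0707]] u [-0.1313 -0.1235 -0.1336 -0.1274] v [ 0.0833  0.0833 -0.0849 -0.0849]
green (2.0, 411.0) [0.015 0.82  0.07 ]
from [ 0.5211 -0.0377  0.2018] jaw -9.2 end [ 0.6838 -0.0211  0.1598] -8.7
[[9.0, 32.0, 8.0], [8.0, 31.0, 8.0], [8.0, 32.0, 9.0], [9.0, 31.0, 8.0], [8.0, 32.0, 9.0]] [np.float64(-0.1), np.float64(-0.1), np.float64(-0.1), np.float64(-0.1), np.float64(-0.1)]
```

Run:
```python
from h import *
c=env.calibration("scene");T=np.linalg.inv(c["world_from_camera"])
for p in([.015,.82,.06],[-.06,.83,-.7]):
    q=T@np.r_[p,1];print(c["cx"]-c["fx"]*q[0]/q[2],c["cy"]+c["fy"]*q[1]/q[2])
im=cv2.imread("pics/scene0.png")
for k in blobs(im,(70,60,20),(95,255,140),60)[0]: print(cv2.boundingRect(k))
plan((.6816,-.0239,.16,-8.9))
```

```text
297.44770279302344 61.54614008627479
281.47308677210816 192.34403704795525
(0, 121, 37, 34)
(61, 106, 20, 12)
(83, 97, 17, 12)
(0, 24, 9, 24)
(25, 0, 90, 37)
from [ 0.5211 -0.0377  0.2018] jaw -9.2 end [ 0.6813 -0.0237  0.1598] -8.7
[[8.0, 31.0, 8.0], [8.0, 31.0, 8.0], [8.0, 31.0, 9.0], [7.0, 32.0, 8.0], [8.0, 31.0, 9.0]] [np.float64(-0.1), np.float64(-0.1), np.float64(-0.1), np.float64(-0.1), np.float64(-0.1)]
```

Emit:
move_arm(
  slide=[
    [9,31,0],
    [8,31,0],
    [8,31,0],
    [7,31,0],
    [6,31,0],
  ],
  yaw=[0,0,0,0,0],
  gripper=[0.6,0.4,0.3,0.3,0.3],
)

```text
time: 23.13
ee_pos: [0.6814, -0.0249, 0.2004]
orientation: [-0.001, 0.762, 0.648, -0.001]
ft_force: [-0.0, -0.0, 0.3]
width: 0.0552
```

Emit:
move_arm(
  slide=[
    [0,0,0],
    [0,0,0],
    [0,0,0],
  ],
  yaw=[0,0,0],
  gripper=[0.3,0.3,0.3],
)

```text
time: 23.38
ee_pos: [0.6795, -0.0258, 0.2007]
orientation: [-0.001, 0.762, 0.647, -0.001]
ft_force: [0.8, -0.9, -0.6]
width: 0.0558
```

Run:
```python
from h import *
plan((.6816,-.0239,.06,-8.9),(.6816,-.0239,.014,None))
c,im=shot("wrist","w8.png")
```

```text
from [ 0.6795 -0.0258  0.2007] jaw -9.3 end [ 0.6816 -0.0239  0.014 ] -8.9
[[1.0, 0.0, 35.0], [0.0, 1.0, 35.0], [1.0, 0.0, 35.0], [0.0, 1.0, 36.0], [0.1, -0.1, 22.9]] [np.float64(-0.1), np.float64(-0.1), np.float64(-0.1), np.float64(-0.1), 0.0]
[[0.1, -0.1, 22.8]] [0.0]
```

View pics/w8.png

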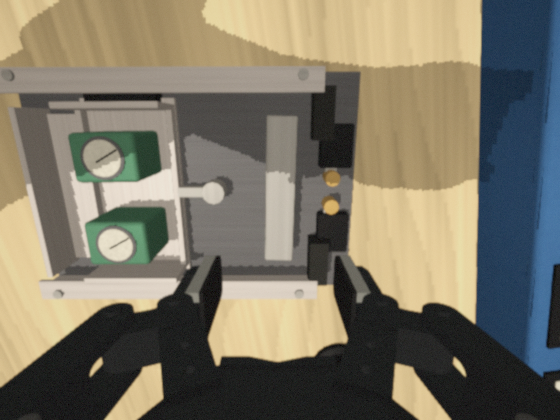

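Run:
```python
from h import *
c=env.calibration("wrist")
P=ray(c,[(267,116),(298,117),(292,260),(265,260)],.038);print(P.round(4).tolist(),P.mean(0))
Q=ray(c,[(333,179),(331,206)],.03);print(Q)
C=P.mean(0);plan((C[0],C[1],.06,-8.9),(C[0],C[1],.014,None))
```

```text
[[0.6819, 0.0522, 0.038], [0.711, 0.0466, 0.038], [0.6832, -0.0996, 0.038], [0.6542, -0.0949, 0.038]] [ 0.68257472 -0.02391586  0.038     ]
[[ 0.73838664 -0.01981552  0.03      ]
 [ 0.73306604 -0.04821713  0.03      ]]
from [ 0.6794 -0.0257  0.2014] jaw -9.3 end [ 0.6826 -0.0239  0.014 ] -8.9
[[1.0, 1.0, 35.0], [0.0, 1.0, 35.0], [1.0, 0.0, 36.0], [0.0, 1.0, 35.0], [0.1, -0.1, 23.2]] [np.float64(-0.1), np.float64(-0.1), np.float64(-0.1), np.float64(-0.1), 0.0]
[[0.2, -0.1, 23.2]] [0.0]
```

Emit:
move_arm(
  slide=[
    [1,1,35],
    [0,1,35],
    [1,0,36],
    [0,1,35],
    [0,0,20],
  ],
  yaw=[-0.1,-0.1,-0.1,-0.1,0],
  gripper=[0.12,0.12,0.12,0.12,0.12],
)

```text
time: 23.85
ee_pos: [0.6815, -0.0236, 0.0378]
orientation: [-0.001, 0.76, 0.65, -0.001]
ft_force: [-0.7, 0.6, -0.4]
width: 0.0478
```

Emit:
move_arm(
  slide=[
    [0,0,15],
    [0,0,10],
    [0,0,0],
    [0,0,0],
  ],
  yaw=[0,0,0,0],
  gripper=[0.12,0.12,0.12,0.12],
)

```text
time: 24.18
ee_pos: [0.6841, -0.024, 0.0172]
orientation: [0.0, 0.76, 0.65, 0.0]
ft_force: [-0.1, 0.1, 1.0]
width: 0.0478
```

Emit:
move_arm(
  slide=[
    [0,0,0],
    [0,0,0],
    [0,0,0],
    [0,0,0],
    [0,0,0],
  ],
  yaw=[0,0,0,0,0],
  gripper=[-1,-1,-1,-1,-1],
  force=80,
)

```text
time: 24.6
ee_pos: [0.6849, -0.0239, 0.0183]
orientation: [0.001, 0.76, 0.65, 0.001]
ft_force: [-1.5, 0.2, 8.9]
width: 0.0283
```

Emit:
move_arm(
  slide=[
    [0,0,-15],
    [0,0,-30],
    [0,0,-40],
    [0,0,-40],
    [0,0,-30],
  ],
  yaw=[0,0,0,0,0],
  gripper=[-1,-1,-1,-1,-1],
)

```text
time: 25.02
ee_pos: [0.6843, -0.0242, 0.1763]
orientation: [0.001, 0.76, 0.65, 0.001]
ft_force: [0.9, 0.3, -3.5]
width: 0.0282
```

Run:
```python
from h import *
print(env.sense()["width"]);plan((.45,.0125,.18,-8.9),(.39,.0217,.12,-8.9))
```

```text
0.028199848822826397
from [ 0.6843 -0.0242  0.1763] jaw -8.9 end [0.3899 0.0218 0.1203] -8.9
[[0.0, -34.0, -1.0], [0.0, -34.0, -0.0], [0.0, -34.0, -1.0], [0.0, -34.0, -0.0], [0.0, -34.0, -1.0]] [np.float64(0.0), np.float64(0.0), np.float64(0.0), np.float64(0.0), np.float64(0.0)]
[[0.0, -34.0, -0.0], [0.0, -33.0, -1.0], [-0.0, -20.0, 20.0], [-0.0, -20.0, 20.0], [-0.0, -21.0, 20.0]] [np.float64(0.0), np.float64(0.0), np.float64(0.0), np.float64(0.0), np.float64(0.0)]
```

Emit:
move_arm(
  slide=[
    [0,-34,0],
    [0,-34,0],
    [0,-34,-1],
    [0,-34,0],
    [0,-34,0],
  ],
  yaw=[0,0,0,0,0],
  gripper=[-1,-1,-1,-1,-1],
)

```text
time: 25.43
ee_pos: [0.5141, 0.0025, 0.1736]
orientation: [0.0, 0.76, 0.65, 0.001]
ft_force: [-0.0, 0.1, -2.7]
width: 0.0285
```

Emit:
move_arm(
  slide=[
    [0,-34,0],
    [0,-33,0],
    [0,-20,0],
    [0,-20,0],
    [0,-21,0],
  ],
  yaw=[0,0,0,0,0],
  gripper=[-1,-1,-1,-1,-1],
)

```text
time: 25.85
ee_pos: [0.3886, 0.0222, 0.1734]
orientation: [-0.0, 0.76, 0.65, 0.001]
ft_force: [-0.6, 0.2, -3.3]
width: 0.028
```

Emit:
move_arm(
  slide=[
    [0,0,20],
    [0,0,20],
    [0,0,10],
    [0,0,0],
    [0,0,0],
  ],
  yaw=[0,0,0,0,0],
  gripper=[-1,-1,-1,-1,-1],
)

```text
time: 26.27
ee_pos: [0.3895, 0.0219, 0.1231]
orientation: [-0.0, 0.76, 0.65, 0.0]
ft_force: [-1.0, -0.8, -3.0]
width: 0.0286
```

Run:
```python
from h import *
s=pose()[0];print(s["joint_positions"].round(2),s["width"]);plan((.39,.0217,.022,-8.9))
shot("wrist","w9.png");shot("scene","s9.png")
```

```text
[-0.52  0.38  0.38  2.3  -0.29  0.51 -0.06] 0.028571617370165368
from [0.3895 0.0219 0.1231] jaw -8.9 end [0.3905 0.0217 0.0221] -8.9
[[-0.0, 0.0, 34.0], [-0.0, 0.0, 34.0], [-0.0, 1.0, 33.0]] [np.float64(0.0), np.float64(0.0), np.float64(0.0)]
```

View pics/w9.png

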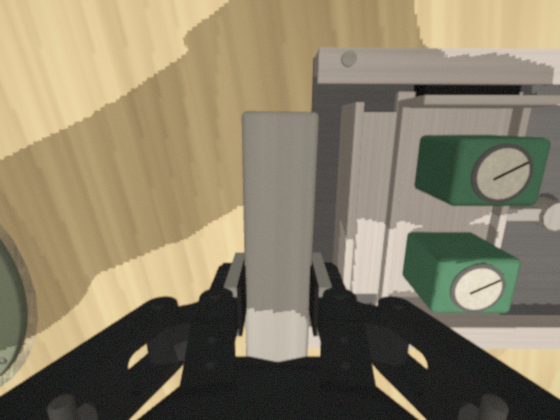

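Emit:
move_arm(
  slide=[
    [0,0,30],
    [0,0,30],
    [0,0,15],
    [0,0,0],
  ],
  yaw=[0,0,0,0],
  gripper=[-1,-1,-1,-1],
)

```text
time: 26.7
ee_pos: [0.3887, 0.0219, 0.0459]
orientation: [-0.001, 0.76, 0.65, -0.001]
ft_force: [-1.6, -0.8, -3.4]
width: 0.0287
```

Emit:
move_arm(
  slide=[
    [0,0,12],
    [0,0,11],
    [0,0,0],
    [0,0,0],
  ],
  yaw=[0,0,0,0],
  gripper=[-1,-1,-1,-1],
)

```text
time: 27.03
ee_pos: [0.3899, 0.022, 0.0254]
orientation: [0.0, 0.76, 0.65, 0.0]
ft_force: [-0.7, -0.2, -2.9]
width: 0.0284
```

Run:
```python
from h import *
s,R=pose();print(s["joint_positions"].round(2),s["ee_pos"],s["ft_force"],yawof(R));p=s["ee_pos"][:2]-np.array([.5703,-.0065]);print(p@[.988,-.1547],p@[.1547,.988])
```

```text
[-0.35  0.6   0.18  2.34 -0.44  0.23  0.07] [0.38985151 0.02202798 0.02535504] [-0.67609956 -0.17824914 -2.91379445] -8.876344333396709
-0.18269638592627468 0.0002702622595382089
```

Emit:
move_arm(
  slide=[
    [0,8,0],
    [0,6,0],
    [0,4,0],
    [0,4,0],
    [0,4,0],
  ],
  yaw=[0,0,0,0,0],
  gripper=[-1,-1,-1,-1,-1],
)

```text
time: 27.45
ee_pos: [0.4152, 0.018, 0.0245]
orientation: [-0.0, 0.76, 0.65, -0.0]
ft_force: [-2.6, 0.4, -0.9]
width: 0.0282
```

Emit:
move_arm(
  slide=[
    [0,5,0],
    [0,6,0],
    [0,6,0],
    [0,6,0],
    [0,6,0],
  ],
  yaw=[0,0,0,0,0],
  gripper=[-1,-1,-1,-1,-1],
)

```text
time: 27.87
ee_pos: [0.4443, 0.0134, 0.0243]
orientation: [-0.0, 0.76, 0.65, -0.0]
ft_force: [-4.6, -0.2, -1.4]
width: 0.0282
```

Run:
```python
from h import *
s,R=pose();print(s["ee_pos"],s["ft_force"],s["torque"],yawof(R));p=s["ee_pos"][:2]-np.array([.5703,-.0065]);print(p@[.988,-.1547],p@[.1547,.988])
```

```text
[0.44434253 0.01344834 0.0242814 ] [-4.61726584 -0.23637502 -1.42638808] [0.10476208 0.57728363 0.04673915] -8.860208282016647
-0.12753198467906438 0.00022334205390580586
```

Emit:
move_arm(
  slide=[
    [0,6,0],
    [0,6,0],
    [0,6,0],
    [0,6,0],
    [0,6,0],
  ],
  yaw=[0,0,0,0,0],
  gripper=[-1,-1,-1,-1,-1],
)

```text
time: 28.28
ee_pos: [0.4739, 0.0088, 0.0243]
orientation: [-0.0, 0.76, 0.65, -0.0]
ft_force: [-3.9, -0.1, -1.4]
width: 0.0283
```

Emit:
move_arm(
  slide=[
    [0,6,0],
    [0,6,0],
    [0,6,0],
    [0,6,0],
    [0,6,0],
  ],
  yaw=[0,0,0,0,0],
  gripper=[-1,-1,-1,-1,-1],
)

```text
time: 28.7
ee_pos: [0.5036, 0.0042, 0.0243]
orientation: [-0.0, 0.76, 0.65, -0.0]
ft_force: [-3.2, 0.2, -0.7]
width: 0.0283
```

Emit:
move_arm(
  slide=[
    [0,4,0],
    [0,4,0],
    [0,4,0],
    [0,4,0],
    [0,4,0],
  ],
  yaw=[0,0,0,0,0],
  gripper=[-1,-1,-1,-1,-1],
)

```text
time: 29.12
ee_pos: [0.5226, 0.0013, 0.0242]
orientation: [-0.0, 0.76, 0.65, -0.0]
ft_force: [-13.5, 3.3, 6.0]
width: 0.0282
```

Emit:
move_arm(
  slide=[
    [0,3,0],
    [0,3,0],
    [0,3,0],
  ],
  yaw=[0,0,0],
  gripper=[-1,-1,-1],
)

```text
time: 29.37
ee_pos: [0.5306, -0.0, 0.0241]
orientation: [-0.001, 0.76, 0.65, -0.001]
ft_force: [-8.4, 1.7, 2.3]
width: 0.0281
```

Run:
```python
from h import *
s,R=pose();print(s["ee_pos"],s["ft_force"],s["torque"],yawof(R));p=s["ee_pos"][:2]-np.array([.5703,-.0065]);print(p@[.988,-.1547],p@[.1547,.988])
shot("wrist","w10.png")
```

```text
[ 5.30638889e-01 -4.87484634e-05  2.41481793e-02] [-8.44041588  1.67464486  2.30718489] [ 0.17323242  1.46785358 -0.01221593] -8.858049868756382
-0.04018318661386087 0.000238262594291727
```

View pics/w10.png

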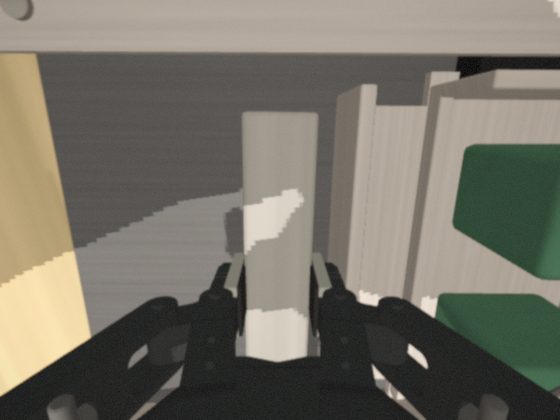

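Emit:
move_arm(
  slide=[
    [0,3,0],
    [0,3,0],
    [0,2,0],
    [0,2,0],
    [0,0,0],
  ],
  yaw=[0,0,0,0,0],
  gripper=[-1,-1,-1,-1,-1],
)

```text
time: 29.83
ee_pos: [0.5423, -0.0018, 0.0244]
orientation: [0.0, 0.76, 0.65, 0.0]
ft_force: [0.1, 0.0, -3.4]
width: 0.0283
```

Emit:
move_arm(
  slide=[
    [0,2,0],
    [0,2,0],
    [0,1,0],
  ],
  yaw=[0,0,0],
  gripper=[-1,-1,-1],
)

```text
time: 30.08
ee_pos: [0.5469, -0.0025, 0.0244]
orientation: [0.0, 0.76, 0.65, 0.0]
ft_force: [0.1, 0.1, -2.9]
width: 0.0279
```

Emit:
move_arm(
  slide=[
    [0,2,0],
    [0,2,0],
    [0,0,0],
  ],
  yaw=[0,0,0],
  gripper=[-1,-1,-1],
)

```text
time: 30.33
ee_pos: [0.5493, -0.0029, 0.0241]
orientation: [-0.001, 0.76, 0.65, -0.001]
ft_force: [-7.8, 2.1, 3.0]
width: 0.0287
```

Emit:
move_arm(
  slide=[
    [0,2,0],
    [0,2,0],
    [0,0,0],
  ],
  yaw=[0,0,0],
  gripper=[-1,-1,-1],
)

```text
time: 30.58
ee_pos: [0.5493, -0.0029, 0.0236]
orientation: [-0.004, 0.759, 0.651, -0.003]
ft_force: [-31.2, 5.9, 19.6]
width: 0.0283
```

Run:
```python
from h import *
s,R=pose();print(s["ee_pos"],s["ft_force"]);p=s["ee_pos"][:2]-np.array([.5703,-.0065]);print(p@[.988,-.1547],p@[.1547,.988])
```

```text
[ 0.54933435 -0.00290607  0.02360638] [-31.23170304   5.91289837  19.56021128]
-0.021270043048150028 0.0003074180405510168
```

Emit:
move_arm(
  slide=[
    [0,-5,0],
    [0,-7,0],
    [0,-6,0],
    [0,0,0],
  ],
  yaw=[0,0,0,0],
  gripper=[-1,-1,-1,-1],
)

```text
time: 30.92
ee_pos: [0.5355, -0.0008, 0.0243]
orientation: [-0.0, 0.76, 0.65, -0.0]
ft_force: [-0.3, -0.2, -3.3]
width: 0.0286
```

Emit:
move_arm(
  slide=[
    [0,0,3],
    [0,0,2],
    [0,0,1],
    [0,0,0],
  ],
  yaw=[0,0,0,0],
  gripper=[-1,-1,-1,-1],
)

```text
time: 31.25
ee_pos: [0.5369, -0.0009, 0.0183]
orientation: [0.0, 0.76, 0.65, 0.0]
ft_force: [-0.9, 1.4, 2.3]
width: 0.0284
```

Emit:
move_arm(
  slide=[
    [0,0,0],
    [0,0,0],
    [0,0,0],
    [0,0,0],
    [0,0,-10],
  ],
  yaw=[0,0,0,0,0],
  gripper=[0.05,0.05,0.05,0.05,0.05],
)

```text
time: 31.67
ee_pos: [0.5358, -0.0009, 0.0274]
orientation: [-0.001, 0.76, 0.65, -0.001]
ft_force: [-0.6, -0.9, 1.1]
width: 0.0447
```

Emit:
move_arm(
  slide=[
    [0,0,-30],
    [0,0,-40],
    [0,0,-40],
    [0,0,-40],
    [0,0,-40],
  ],
  yaw=[0,0,0,0,0],
  gripper=[0.05,0.05,0.05,0.05,0.05],
)

```text
time: 32.08
ee_pos: [0.536, -0.0012, 0.221]
orientation: [0.0, 0.76, 0.65, 0.0]
ft_force: [0.0, 0.5, 0.0]
width: 0.0447
```

Emit:
move_arm(
  slide=[
    [-40,0,0],
    [-40,0,0],
    [-20,0,0],
    [0,0,0],
    [0,0,0],
  ],
  yaw=[0,0,0,0,0],
  gripper=[0.05,0.05,0.05,0.05,0.05],
)

```text
time: 32.5
ee_pos: [0.5208, -0.1009, 0.2191]
orientation: [0.0, 0.76, 0.649, 0.0]
ft_force: [-0.9, 1.4, 0.5]
width: 0.0449
```

Run:
```python
from h import *
s,R=pose();print(s["ee_pos"],s["ft_force"],s["time"]);shot("wrist","w11.png");shot("scene","s11.png")
```

```text
[ 0.52081035 -0.10087651  0.21908089] [-0.92066601  1.35039011  0.45034062] 32.5
```

View pics/w11.png

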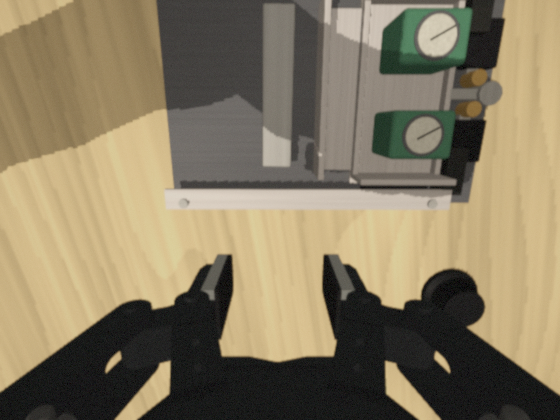

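View pics/s11.png

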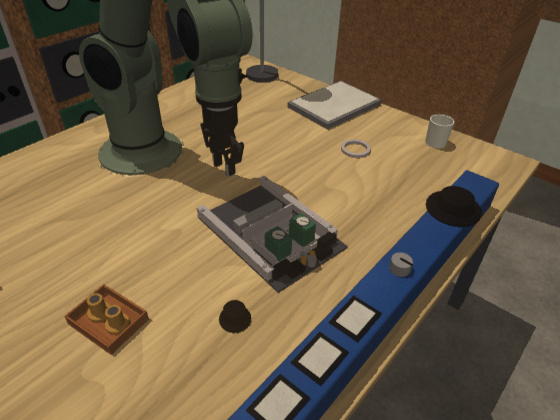

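Run:
```python
from h import *
c=env.calibration("wrist");cc=np.array([.5703,-.0065]);u=np.array([.988,-.1547]);v=np.array([.1547,.988])
for n,Q,z in(("bar",[(266,4),(294,4),(291,166),(263,165)],.038),("plate top rear",[(317,178)],.052),("dials",[(438,35),(424,134)],.072)):
    P=ray(c,Q,z)[:,:2]-cc;print(n,(P@u).round(4),(P@v).round(4))
s=env.sense();print(s["time"],s["ft_force"]);env.job_done()
```

```text
bar [-0.0447 -0.019  -0.0198 -0.0492] [ 0.0769  0.0769 -0.0713 -0.0703]
plate top rear [0.0063] [-0.0816]
dials [0.101  0.1001] [ 0.0433 -0.0375]
32.6 [ 0.4484529  -0.15990861 -0.1826779 ]
the job is handed in; nothing more can be done
```

I carried out the whole task and handed the job in at 32.6 s of robot time. The hand-in reports no verdict, so the results below are my own checks.

- **Ferrules:** I moved both ferrules from the tray to the parts box. The last scene picture shows them standing side by side in it. Setting the second one down gave a brief 64 N wrist reading, under the 120 N limit.
- **Cases:** I found two green cases and no sign of a third on the desk. Both stand upright and released in the tray, about 40 mm either side of its centre. I placed them there before moving the carriage.
- **Carriage:** I pushed on the centre line with the front finger of the gripper, which was holding the stop bar. The force rose to about 14 N at the catch and fell to zero as the catch drew the carriage on. A final push met the end stops (31 N with no further movement), so it is home.
- **Stop bar:** It lies across the bed, about 40 mm behind the push plate and within a few mm of the centre line.
- **Bezel and knob:** I did not touch either, and both look unmoved in the pictures.
- **Disagreement in the checks:** In the last picture the cases sit about 6 mm further forward in the tray than when I placed them, roughly at the limit of that measurement. The allowed range is 22 mm.

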